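# Turn a brass tablet over on the museum turning board

## Task

The oblong brass tablet on the low shelf of the stepped wooden board has to be recorded from its underside. Take the lifter by its upright wooden grip, slide its steel blade under the tablet's overhanging edge and tip the tablet over the step so that it lies upside down, flat on the board's high shelf; never touch the tablet with the gripper, and leave the round brass disc as it lies. Then stand the lifter back on the table, flat on its blade, and let go.

Things in the scene. Friction and masses are not known exactly. Their poses are not given: they have to be found in the camera images.
- tablet: Oblong brass tablet, 80 (x) by 50 (y) by 8 mm, about 0.27 kg, loose. Origin: centre of its underside as it first lies; z to its plain face, up at the start, down once turned. Lies in one half of the low shelf, x roughly along the board's x, far edge 0.5 to 6 mm short of the step, near edge overhanging the shelf by about 28 to 32 mm with 22 mm of free height below.
- disc: Round flat brass disc, 80 mm in diameter, 8 mm thick, lying on the low shelf in the other half of the board. Not to be disturbed. Origin at the centre of its underside.
- board: Stepped wooden board, grey felt, fixed, 240 mm wide (y). Origin at table height under the middle of the step; x from low to high shelf, away from the robot; z up. Low shelf: x -54 to 0 mm, top 22 mm above the table. Step: upright face 6 mm high at x = 0; the tablet stops against it and tips over it. High shelf: x 0 to 110 mm, top at 28 mm. Tablet and disc at y about +60 and -60 mm or reverse.
- lifter: Lifter, 0.12 kg, loose, standing flat on the table: steel blade 110 long, 36 wide, 3 mm thick, with an upright square dark wooden grip 24 x 24 mm rising to 85 mm above the blade's underside. Origin on the underside below the middle of the grip; x along the blade to its free tip (blade from x = -20 to +90 mm), z up along the grip.
There are look-alikes about, which are no part of the job. What is meant by the lifter is not green, pink or turquoise, and is the smaller of those in its own colour.

How it is judged:
By the outcome, as a careful person would: the job done as asked, in the order asked, and still so for the second after the job is handed in, with the robot touching nothing.
It also fails if it takes over 58 s, if anything falls off the work surface, if the arm or the gripper's body presses on something with over 40 N, if the wrist force passes 120 N, or if a joint passes its speed limit or range.

## Robot

A 7-joint arm with a two-finger parallel gripper is mounted at the origin on the work surface. World frame = base frame: x ahead of the robot, y to its left, z up, the work surface at z = 0. Lengths are in m, angles in degrees, forces in N, time in s.
With the tool pointing down it reaches from about 0.425 to 0.875 m from the base axis. Payload 4.7 kg.
Tool frame: the origin (TCP) lies at the very end of the fingers, on their centre line; the grasp point (between the pads) lies env.tcp_to_grasp behind it (env.tcp_to_grasp is the distance from the TCP to the grasp point, in m); z points along the fingers, x is the direction in which the jaws open and shut, and the axes are right-handed (so a half turn about z gives the same grasp; the last joint's range is limited). The gripper opens to 87 mm and grips with 3 to 60 N. Pads are 19 mm wide; open, the fingers measure 117 mm over their backs; the gripper's body (75 mm by 190 mm) begins 51 mm behind the grasp point.
Start: joints at [-67.546, 18.392, -4.016, 83.108, 1.295, 78.541, -3.26], TCP at [0.24, 0.604, 0.223] pointing down, gripper open.
Joint ranges: [-163.93, 163.93], [-17.29, 119.83], [-79.2, 71.16], [3.27, 140.29], [-89.18, 269.18], [5.43, 117.66], [-154.24, 154.24]. Speed limits (degrees/s): [147.25, 147.25, 180, 180, 180, 180, 180].

## Interface

Orientations are given as [roll, pitch, yaw] about the fixed x, y, z axes, in that order (R = Rz(yaw) Ry(pitch) Rx(roll)).
In Python, from cell import env gives the robot as it stands. The module is installed in compiled form; this text tells all that it offers.
- The arm moves only by the tool send_rows, never from a script. Its argument "steps" is a list of rows, each a list of 3 entries, a list of its own where there are three numbers: the shift along the tool's x, y, z in m, then the turn, a rotation vector about the tool's x, y, z in rad, then the finger opening in m, from 0 to 0.087. A call has exactly 5 rows; each row is the pose to reach, as a shift and turn from the pose commanded when the call began, along the tool's axes at that moment; what a row does not reach only later rows make up. A row lasts 1/12 s, in which the tool goes at most 41.7 mm and 7.16 degrees, less where a joint would pass 70% of its speed; a pose out of reach is approached as far as the arm can. A call with a gripper value outside its range is refused whole. The fingers move at their own pace and stop on an object; "grip_force" is the grip in N (left out, the last holds). Time passes only in rows, so rows that repeat a pose let the fingers close, or fill a call up. It gives the time, the measured TCP pose, the force and the opening at its end, in the units of the state.
- env.get_obs(): the state, without advancing time (a new reading comes with each control period).
- env.read_camera(name): name is "scene" or "side" or "wrist"; returns a dict with "pixels" (400x640x3 uint8, red, green, blue), "fx", "fy", "cx", "cy" (pixels), "position" and "rotation" of the camera in the world. Camera axes: x right, y up, looking along -z (the intrinsics and any distortion apply to the point x, -y, -z); pixel columns grow to the right and rows downward; lengths in m; the calibration is good to about 2 mm. A picture is of the moment at which its call begins. There is no depth.
- env.sign_off(): hands the job in, once; it reports no verdict.
The state is a dict: "time_s": time; "qpos": joint angles; "joint_velocities": joint speeds; "effort": joint torques, N m; "tool_pos": TCP position; "tool_rot": TCP orientation; "force": force on the tool from outside, world axes, zero at the start; "wrist_torque": the same for the moment, N m; "grip_width": finger opening in m.
Only numpy, scipy, OpenCV 4.12 (cv2) and the standard library are available. Lean on these libraries where they do the work, as an engineer would, in place of code of your own. Each camera call takes 0.05 s, during which the arm holds its last target.

## Working session

There is one attempt and no reset: what is moved stays moved. The work goes in short steps, Python scripts to look and compute and a tool call to move; the robot and the scene stay as the last step left them, time stands still between calls to the robot, and variables do not carry over. Pictures are saved under pics/ and viewed, and the job is handed in when it is done.

Besides the shell and the picture viewer there is one more tool, called as name(argument=value, ...), one argument or row to a line, values as JSON. send_rows: Moves the arm, as the interface text tells. Its arguments: {"type":"object","properties":{"steps":{"type":"array"},"grip_force":{"type":"number"}},"required":["steps"]}

```bash
mkdir -p pics; python3 - <<'E'
from cell import env
import cv2,numpy as np
o=env.get_obs();print(o, env.tcp_to_grasp)
for n in("scene","side","wrist"):
    c=env.read_camera(n);print(n,{k:(np.round(v,4).tolist() if k!="pixels" else v.shape) for k,v in c.items()})
    cv2.imwrite(f"pics/a_{n}.png",c["pixels"][:,:,::-1])
E
```

```text
{'time_s': 0.0, 'qpos': array([-67.54683666,  18.43863795,  -4.01434011,  83.17435743,
         1.29722617,  78.54054001,  -3.2604643 ]), 'joint_velocities': array([ 0.00671629, -0.04429199,  0.01726663, -0.09603118, -0.02839932,
        0.06173564,  0.05536968]), 'effort': array([ 2.70492337e-04, -4.91297328e+01, -4.03658794e-01, -3.12519264e+01,
       -6.37376332e-02,  4.42310655e-02,  1.81386049e-04]), 'tool_pos': array([0.23962924, 0.60362799, 0.22147091]), 'tool_rot': array([1.79991718e+02, 1.08174391e-01, 6.83554159e+01]), 'force': array([ 0.13742411, -0.99286645,  0.0246265 ]), 'wrist_torque': array([ 0.01149558, -0.01379209, -0.0203853 ]), 'grip_width': 0.08708257765679212} 0.0187
scene {'pixels': (400, 640, 3), 'fx': 473.3774, 'fy': 473.3774, 'cx': 311.2167, 'cy': 194.8086, 'position': [0.9765, -0.5265, 1.1139], 'rotation': [33.5787, 0.9773, 48.4954]}
side {'pixels': (400, 640, 3), 'fx': 491.5785, 'fy': 491.5785, 'cx': 314.4459, 'cy': 203.4949, 'position': [-0.1259, -1.0693, 0.7132], 'rotation': [61.1425, 1.3223, -29.9056]}
wrist {'pixels': (400, 640, 3), 'fx': 277.1453, 'fy': 277.1453, 'cx': 319.4503, 'cy': 200.1969, 'position': [0.1659, 0.6326, 0.3838], 'rotation': [-16.9489, 0.0728, 68.3279]}
```

View pics/a_scene.png

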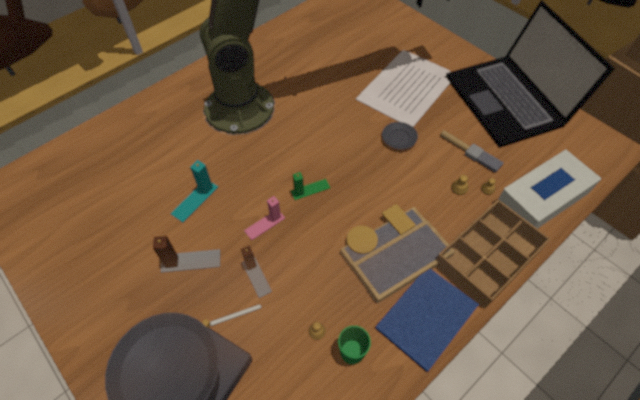

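View pics/a_side.png

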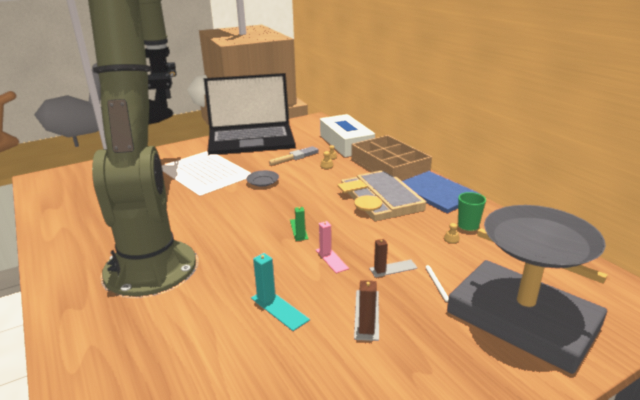

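View pics/a_wrist.png

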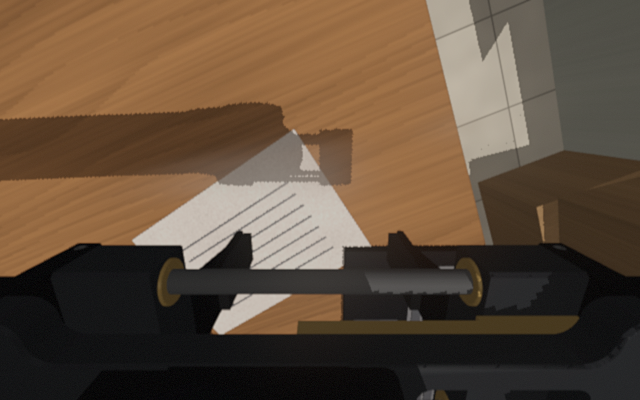

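```bash
cat > h.py <<'E'
from cell import env
import cv2,numpy as np
from scipy.spatial.transform import Rotation as R
def rot(c):
    r=np.array(c["rotation"]); return r if r.shape==(3,3) else R.from_euler("xyz",r,degrees=True).as_matrix()
def ray(c,u,v):
    d=np.array([(u-c["cx"])/c["fx"],-(v-c["cy"])/c["fy"],-1.]); d=rot(c)@d
    return np.array(c["position"]),d/np.linalg.norm(d)
def onz(c,u,v,z):
    p,d=ray(c,u,v); return p+d*(z-p[2])/d[2]
def tri(c1,a,c2,b):
    p,d=ray(c1,*a);q,e=ray(c2,*b)
    t=np.linalg.lstsq(np.c_[d,-e],q-p,rcond=None)[0]
    A,B=p+d*t[0],q+e*t[1]; return (A+B)/2,np.linalg.norm(A-B)
def proj(c,P):
    x=rot(c).T@(np.array(P)-c["position"]); return c["cx"]-c["fx"]*x[0]/x[2], c["cy"]+c["fy"]*x[1]/x[2]
def crop(c,u0,v0,u1,v1,s,f):
    im=c["pixels"][v0:v1,u0:u1,::-1]; cv2.imwrite(f,cv2.resize(im,None,fx=s,fy=s,interpolation=cv2.INTER_CUBIC))
E
python3 - <<'E'
from h import *
a=env.read_camera("scene");b=env.read_camera("side")
c1=cv2.resize(a["pixels"][225:305,225:305,::-1],(400,400),interpolation=cv2.INTER_CUBIC)
c2=cv2.resize(b["pixels"][225:285,360:420,::-1],(400,400),interpolation=cv2.INTER_CUBIC)
cv2.imwrite("pics/b1.png",np.hstack([c1,c2]))
crop(a,330,195,460,305,6,"pics/b2.png")
crop(b,330,165,430,225,7,"pics/b3.png")
print(tri(a,(312,0),b,(0,0)) if 0 else onz(a,249,268,0),onz(b,380,274,0))
E
```

```text
[ 0.47173986 -0.31864127  0.        ] [ 0.46403874 -0.32278671  0.        ]
```

View pics/b1.png

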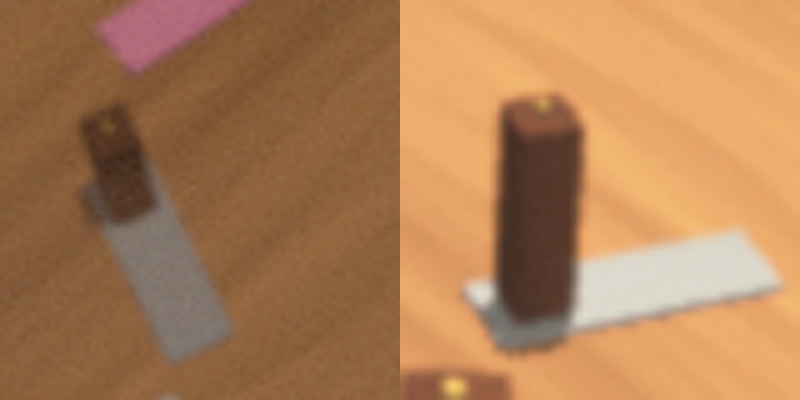

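View pics/b2.png

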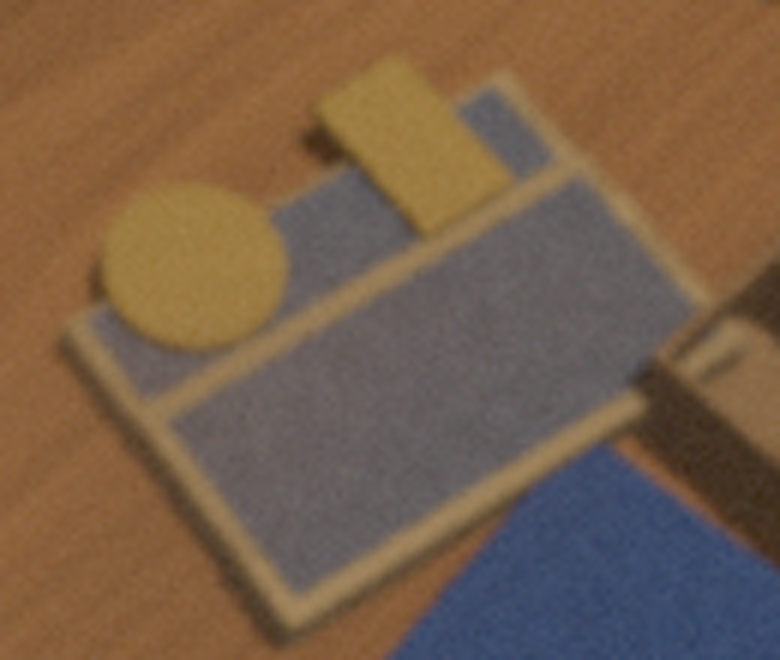

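View pics/b3.png

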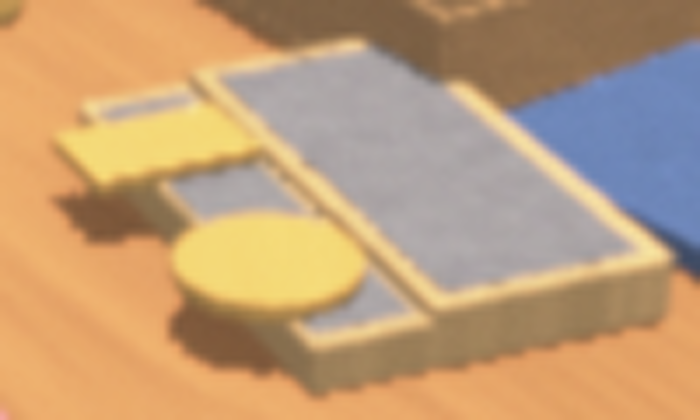

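```bash
python3 - <<'E'
from h import *
np.set_printoptions(precision=4,suppress=True)
a=env.read_camera("scene");b=env.read_camera("side")
S=lambda x,y:(225+x/5,225+y/5); D=lambda x,y:(360+x/6.667,225+y/6.667)
A=lambda x,y:(330+x/6,195+y/6); B=lambda x,y:(330+x/7,165+y/7)
for n,p,q in [("tipA",(175,362),(382,288)),("tipB",(233,330),(343,230)),("knob",(108,125),(143,105))]:
    print(n,tri(a,S(*p),b,D(*q)),onz(a,*S(*p),.003),onz(b,*D(*q),.003))
for n,p,q in [("nearA(right)",(318,105),(103,188)),("nearB",(395,55),(55,135)),("farA",(425,238),(262,150)),("farB",(512,185),(205,103))]:
    print(n,tri(a,A(*p),b,B(*q)),onz(a,*A(*p),.030),onz(b,*B(*q),.030))
for n,p,q in [("stepR",(145,402),(435,305)),("stepL",(562,155),(195,75)),("highfarR",(288,612),(668,262))]:
    print(n,tri(a,A(*p),b,B(*q)),onz(a,*A(*p),.028),onz(b,*B(*q),.028))
for p in[(104,262),(290,262),(197,180),(197,350)]:print(onz(a,*A(*p),.03))
E
```

```text
tipA (array([ 0.5542, -0.3482, -0.0007]), np.float64(0.004103525403840391)) [ 0.5543 -0.347   0.003 ] [ 0.551  -0.3542  0.003 ]
tipB (array([ 0.5617, -0.3169,  0.0031]), np.float64(0.004021447075292901)) [ 0.5604 -0.3152  0.003 ] [ 0.5622 -0.3191  0.003 ]
knob (array([ 0.4704, -0.3116,  0.0867]), np.float64(0.0031857574489485463)) [ 0.4279 -0.2926  0.003 ] [ 0.5503 -0.2126  0.003 ]
nearA(right) (array([0.5972, 0.0409, 0.0249]), np.float64(0.006500673321338233)) [0.5967 0.0413 0.03  ] [0.5916 0.0277 0.03  ]
nearB (array([0.6023, 0.0851, 0.0292]), np.float64(0.002854242677938602)) [0.6016 0.086  0.03  ] [0.6013 0.0815 0.03  ]
farA (array([0.6739, 0.0276, 0.0264]), np.float64(0.001835254944200316)) [0.6742 0.0267 0.03  ] [0.6697 0.0206 0.03  ]
farB (array([0.6799, 0.0776, 0.0259]), np.float64(0.0021367622510364013)) [0.6817 0.0743 0.03  ] [0.6751 0.0724 0.03  ]
stepR (array([ 0.6509, -0.1204,  0.0278]), np.float64(0.00792447497405771)) [ 0.6485 -0.1169  0.028 ] [ 0.6508 -0.126   0.028 ]
stepL (array([0.6874, 0.1003, 0.0304]), np.float64(0.0029472632235539318)) [0.6858 0.1032 0.028 ] [0.6901 0.1021 0.028 ]
highfarR (array([ 0.7546, -0.1418,  0.0268]), np.float64(0.007327106767093859)) [ 0.7527 -0.1389  0.028 ] [ 0.7531 -0.1482  0.028 ]
[ 0.5899 -0.0844  0.03  ]
[ 0.6434 -0.025   0.03  ]
[ 0.5879 -0.0259  0.03  ]
[ 0.6465 -0.0844  0.03  ]
```

```bash
cat > plan.py <<'E'
import json,sys,os,numpy as np
from scipy.spatial.transform import Rotation as R
# commanded pose kept in cmd.json : pos, rotmatrix
F="cmd.json"
def load():
    if not os.path.exists(F): return np.array([.24,.604,.223]),R.from_euler("xyz",[180,0,68.36],degrees=True)
    d=json.load(open(F)); return np.array(d["p"]),R.from_matrix(d["R"])
def plan(wps,save=True):
    """wps: list of (n_rows, pos, [r,p,y], opening) ; prints calls"""
    p,r=load(); rows=[]
    for n,pos,e,g in wps:
        pos=np.array(pos);t=R.from_euler("xyz",e,degrees=True); dv=(r.inv()*t).as_rotvec()
        if np.linalg.norm(pos-p)/n>.0415 or np.degrees(np.linalg.norm(dv))/n>7.1: print("TOO FAST",np.linalg.norm(pos-p)/n,np.degrees(np.linalg.norm(dv))/n)
        for i in range(1,n+1): rows.append((p+(pos-p)*i/n,r*R.from_rotvec(dv*i/n),g))
        p,r=pos,t
    while len(rows)%5: rows.append(rows[-1])
    p,r=load()
    for k in range(0,len(rows),5):
        out=[]
        for q,t,g in rows[k:k+5]:
            s=np.round(r.inv().apply(q-p),4);v=np.round((r.inv()*t).as_rotvec(),3)
            out.append([s.tolist(),v.tolist(),g])
        print(json.dumps(out).replace("-0.0,","0,").replace("-0.0]","0]").replace("0.0,","0,"))
        p=p+r.apply(s); r=r*R.from_rotvec(v)
    if save: json.dump({"p":p.tolist(),"R":r.as_matrix().tolist()},open(F,"w"))
E
python3 - <<'E'
from h import *
a=env.read_camera("scene")
for n,u,v,z in [("pinkgrip",274,215,0),("pinktip",250,232,0),("biggrip",170,265,0),("bigtip",220,260,0),("biggriptop",163,238,.1),("laptopbase",450,80,0),("box",505,185,.03),("compartm",440,255,.03)]:
    print(n,onz(a,u,v,z).round(3))
from plan import plan
plan([(7,[.45,.42,.223],[180,0,42],.087),(8,[.56,.12,.223],[180,0,-8],.087)])
E
```

```text
pinkgrip [ 0.391 -0.171  0.   ]
pinktip [ 0.389 -0.252  0.   ]
biggrip [ 0.328 -0.466  0.   ]
bigtip [ 0.403 -0.361  0.   ]
biggriptop [ 0.313 -0.445  0.1  ]
laptopbase [0.376 0.599 0.   ]
box [0.76  0.355 0.03 ]
compartm [0.78  0.057 0.03 ]
[[[-0.0134, 0.0376, 0.0], [0, 0, 0.066], 0.087], [[-0.0267, 0.0752, 0.0], [0, 0, 0.131], 0.087], [[-0.0401, 0.1127, 0.0], [0, 0, 0.197], 0.087], [[-0.0535, 0.1503, 0.0], [0, 0, 0.263], 0.087], [[-0.0668, 0.1879, 0.0], [0, 0, 0.329], 0.087]]
[[[-0.0006, 0.0399, 0.0], [0, 0, 0.065], 0.087], [[-0.0011, 0.0798, 0.0], [0, 0, 0.131], 0.087], [[-0.0207, 0.1146, 0.0], [0, 0, 0.24], 0.087], [[-0.0403, 0.1494, 0.0], [0, 0, 0.349], 0.087], [[-0.0598, 0.1842, 0.0], [0, 0, 0.458], 0.087]]
[[[-0.0022, 0.0399, 0.0], [0, 0, 0.109], 0.087], [[-0.0044, 0.0798, 0.0], [0, 0, 0.218], 0.087], [[-0.0066, 0.1197, 0.0], [0, 0, 0.328], 0.087], [[-0.0088, 0.1595, 0.0], [0, 0, 0.437], 0.087], [[-0.011, 0.1994, 0.0], [0, 0, 0.546], 0.087]]
```

```bash
rm cmd.json; sed -i 's/def plan(wps,save=True)/def plan(wps,save=True,dp=3,dr=2)/; s/q-p),4)/q-p),dp)/; s/as_rotvec(),3)/as_rotvec(),dr)/' plan.py
python3 - <<'E'
from plan import plan
plan([(7,[.45,.42,.223],[180,0,42],.087),(8,[.56,.12,.223],[180,0,-8],.087)])
E
```

```text
[[[-0.013, 0.038, 0.0], [0, 0, 0.07], 0.087], [[-0.027, 0.075, 0.0], [0, 0, 0.13], 0.087], [[-0.04, 0.113, 0.0], [0, 0, 0.2], 0.087], [[-0.053, 0.15, 0.0], [0, 0, 0.26], 0.087], [[-0.067, 0.188, 0.0], [0, 0, 0.33], 0.087]]
[[[0, 0.04, 0.0], [0, 0, 0.06], 0.087], [[-0.001, 0.08, 0.0], [0, 0, 0.13], 0.087], [[-0.02, 0.114, 0.0], [0, 0, 0.24], 0.087], [[-0.04, 0.149, 0.0], [0, 0, 0.35], 0.087], [[-0.06, 0.184, 0.0], [0, 0, 0.46], 0.087]]
[[[-0.002, 0.04, 0.0], [0, 0, 0.11], 0.087], [[-0.004, 0.08, 0.0], [0, 0, 0.22], 0.087], [[-0.006, 0.12, 0.0], [0, 0, 0.32], 0.087], [[-0.008, 0.159, 0.0], [0, 0, 0.43], 0.087], [[-0.01, 0.199, 0.0], [0, 0, 0.54], 0.087]]
```

Candidates for the lifter in the scene picture are:
- turquoise (201,178)
- pink (274,210)
- green (298,185)
- large brown with a steel blade (165,250)
- small brown with a steel blade (249,258)

By the description it's the small brown one. The close crop b1 confirms a dark square grip and a steel blade, tip at about (265,294). Its measured grip top is about 87 mm up, and the distance from grip to tip is about 90 mm.

Candidates for the tablet are the oblong brass at (398,220) and the disc at (362,240). The oblong one is the tablet.

send_rows(
  steps=[
    [[-0.013, 0.038, 0], [0, 0, 0.07], 0.087],
    [[-0.027, 0.075, 0], [0, 0, 0.13], 0.087],
    [[-0.04, 0.113, 0], [0, 0, 0.2], 0.087],
    [[-0.053, 0.15, 0], [0, 0, 0.26], 0.087],
    [[-0.067, 0.188, 0], [0, 0, 0.33], 0.087],
  ],
)

```text
time_s: 0.82
tool_pos: [0.3909, 0.4714, 0.2228]
tool_rot: [-180.0, -0.0, 49.3]
force: [1.3, 0.2, 0.2]
grip_width: 0.087
```

send_rows(
  steps=[
    [[0, 0.04, 0], [0, 0, 0.06], 0.087],
    [[-0.001, 0.08, 0], [0, 0, 0.13], 0.087],
    [[-0.02, 0.114, 0], [0, 0, 0.24], 0.087],
    [[-0.04, 0.149, 0], [0, 0, 0.35], 0.087],
    [[-0.06, 0.184, 0], [0, 0, 0.46], 0.087],
  ],
)

```text
time_s: 1.23
tool_pos: [0.4913, 0.3055, 0.2225]
tool_rot: [-180.0, -0.0, 22.8]
force: [0.3, 0.0, 0.2]
grip_width: 0.0868
```

send_rows(
  steps=[
    [[-0.002, 0.04, 0], [0, 0, 0.11], 0.087],
    [[-0.004, 0.08, 0], [0, 0, 0.22], 0.087],
    [[-0.006, 0.12, 0], [0, 0, 0.32], 0.087],
    [[-0.008, 0.159, 0], [0, 0, 0.43], 0.087],
    [[-0.01, 0.199, 0], [0, 0, 0.54], 0.087],
  ],
)

```text
time_s: 1.65
tool_pos: [0.5598, 0.1187, 0.2229]
tool_rot: [-180.0, -0.0, -8.1]
force: [0.1, 1.0, 0.3]
grip_width: 0.0872
```

```bash
python3 - <<'E'
from h import *
o=env.get_obs();print(o["time_s"],o["tool_pos"],o["tool_rot"]);print(open("cmd.json").read())
c=env.read_camera("wrist");print(c["position"],c["rotation"])
cv2.imwrite("pics/c_wrist.png",c["pixels"][:,:,::-1])
E
```

```text
1.65 [0.55976117 0.11868624 0.22293471] [-1.79953698e+02 -2.98993370e-02 -8.13603601e+00]
{"p": [0.5597172793981913, 0.12021390334753446, 0.2230000000000001], "R": [[0.9906447869382364, -0.13646576901222032, 1.1383327863923626e-16], [-0.13646576901222032, -0.9906447869382364, -4.5161737132893555e-17], [1.1893137525181514e-16, 2.920489355109023e-17, -1.0000000000000002]]}
[0.57196949 0.1971191  0.38528478] [-16.88383879  -0.02093966  -8.16558698]
```

View pics/c_wrist.png

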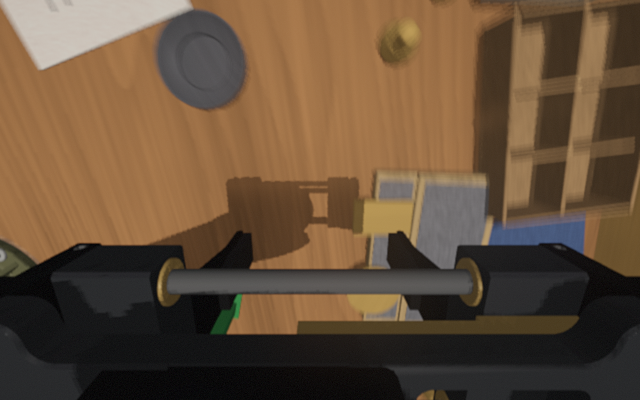

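```bash
python3 - <<'E'
from plan import plan
plan([(5,[.63,-.06,.15],[180,0,-8.14],.087)])
E
```

```text
[[[0.019, 0.034, 0.015], [0, 0, 0.0], 0.087], [[0.038, 0.068, 0.029], [0, 0, 0.0], 0.087], [[0.057, 0.101, 0.044], [0, 0, 0.0], 0.087], [[0.075, 0.135, 0.058], [0, 0, 0.0], 0.087], [[0.094, 0.169, 0.073], [0, 0, 0.01], 0.087]]
```

send_rows(
  steps=[
    [[0.019, 0.034, 0.015], [0, 0, 0], 0.087],
    [[0.038, 0.068, 0.029], [0, 0, 0], 0.087],
    [[0.057, 0.101, 0.044], [0, 0, 0], 0.087],
    [[0.075, 0.135, 0.058], [0, 0, 0], 0.087],
    [[0.094, 0.169, 0.073], [0, 0, 0.01], 0.087],
  ],
)

```text
time_s: 2.12
tool_pos: [0.6301, -0.061, 0.1494]
tool_rot: [-180.0, -0.0, -8.3]
force: [1.5, -0.4, -0.2]
grip_width: 0.0871
```

```bash
python3 - <<'E'
from h import *
import pickle
c=env.read_camera("wrist");c=env.read_camera("wrist");print(c["position"],c["rotation"],env.get_obs()["tool_pos"])
pickle.dump(c,open("w1.pkl","wb"))
cv2.imwrite("pics/d_wrist.png",c["pixels"][:,:,::-1])
crop(c,170,60,460,240,2.7,"pics/d_crop.png")
E
```

```text
[0.64329003 0.00757117 0.30753043] [-17.40709545   0.04252719  -9.00673027] [ 0.6282805  -0.06911053  0.14689798]
```

View pics/d_wrist.png

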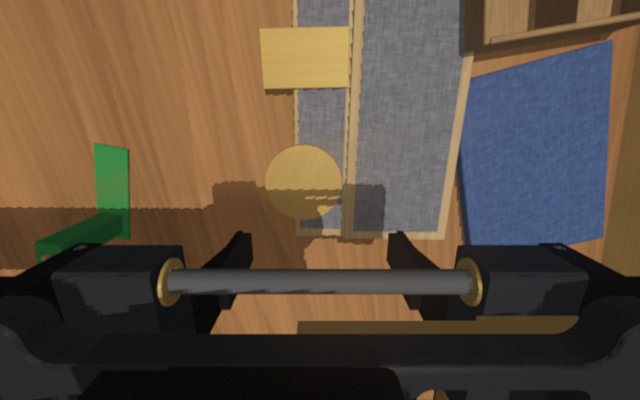

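View pics/d_crop.png

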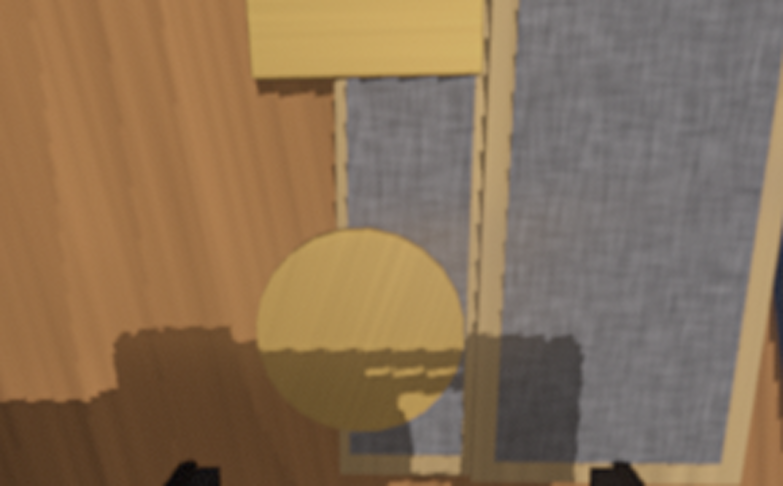

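```bash
cat > meas.py <<'E'
from h import *
np.set_printoptions(precision=4,suppress=True)
def brass(c,z=.030,roi=None):
    hsv=cv2.cvtColor(c["pixels"],cv2.COLOR_RGB2HSV); m=cv2.inRange(hsv,(19,110,90),(32,255,255))
    m=cv2.morphologyEx(m,cv2.MORPH_OPEN,np.ones((3,3)))
    out=[]
    for k in cv2.findContours(m,cv2.RETR_EXTERNAL,cv2.CHAIN_APPROX_NONE)[0]:
        if cv2.contourArea(k)<800: continue
        P=np.array([onz(c,u,v,z)[:2] for u,v in k[:,0]+0.0])
        r=cv2.minAreaRect((P*1000).astype(np.float32)); out.append((k.reshape(-1,2).mean(0),cv2.contourArea(k),r,cv2.boxPoints(r)))
    return m,out
E
python3 - <<'E'
from meas import *
c=env.read_camera("wrist");print(c["position"],c["rotation"],env.get_obs()["tool_pos"])
m,o=brass(c);cv2.imwrite("pics/e_mask.png",m)
for x in o:print(x)
cv2.imwrite("pics/e_crop.png",cv2.resize(c["pixels"][0:120,240:380,::-1],None,fx=5,fy=5,interpolation=cv2.INTER_CUBIC))
E
```

```text
[0.6424 0.0102 0.3086] [-17.3115   0.17    -9.0525] [ 0.6286 -0.0646  0.148 ]
(array([305.0677, 172.8906]), 2580.0, ((618.7872924804688, -40.2730598449707), (44.25246047973633, 77.93719482421875), 80.99374389648438), array([[576.8354, -56.0263],
       [653.8118, -68.2267],
       [660.7391, -24.5199],
       [583.7628, -12.3194]], dtype=float32))
(array([307.2234,  59.3711]), 5157.5, ((637.8245849609375, 57.78642654418945), (49.94712448120117, 79.9403305053711), 82.2687759399414), array([[594.8582,  38.4169],
       [674.0718,  27.6628],
       [680.791 ,  77.1559],
       [601.5774,  87.91  ]], dtype=float32))
```

View pics/e_crop.png

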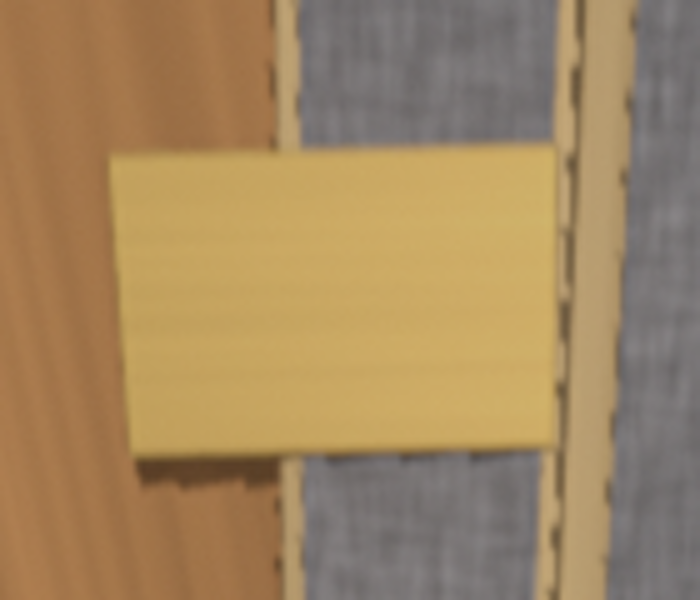

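```bash
python3 - <<'E'
from meas import *
c=env.read_camera("wrist");print(env.get_obs()["tool_pos"],c["position"])
a=onz(c,355.3,4,.028)[:2];b=onz(c,351.0,112,.028)[:2];d=a-b;yaw=np.degrees(np.arctan2(-d[0],d[1]));print(a,b,yaw)
n=np.array([np.cos(np.radians(yaw)),np.sin(np.radians(yaw))])
t=np.array([.63782,.05779]);print("tablet centre x in board",(t-a)@n)
for q in [(674.07,27.66),(680.8,77.2),(594.86,38.4),(601.6,87.9)]: print((np.array(q)/1000-a)@n)
for u,v in[(294.5,4),(295.5,112)]: print("shelf front",(onz(c,u,v,.022)[:2]-a)@n)
from plan import plan
E
```

```text
[ 0.6291 -0.0612  0.1488] [0.6423 0.0142 0.3099]
[0.6867 0.101 ] [0.6722 0.0123] -9.309330901799877
tablet centre x in board -0.04124795762817187
-0.0006014270211901053
-0.0019738802378763674
-0.08050553372142684
-0.08186164806292742
shelf front -0.05362994462150304
shelf front -0.0543112402549426
```

```bash
python3 - <<'E'
from meas import *
a=env.read_camera("scene");b=env.read_camera("side")
print(tri(a,(110,360),b,(484,238)),tri(a,(218,365),b,(602,240)),onz(a,217,350,.15),onz(a,163,315,.15),onz(b,540,275,.15))
from plan import plan
plan([(10,[.51,-.40,.20],[180,0,-13],.087)])
E
```

```text
(array([ 0.5178, -0.622 ,  0.2264]), np.float64(0.10418851011532217)) (array([ 0.7089, -0.5862,  0.194 ]), np.float64(0.14367266392986996)) [ 0.6399 -0.5041  0.15  ] [ 0.5043 -0.547   0.15  ] [ 0.5885 -0.6366  0.15  ]
[[[-0.007, 0.035, -0.005], [0, 0, 0.01], 0.087], [[-0.014, 0.071, -0.01], [0, 0, 0.02], 0.087], [[-0.021, 0.106, -0.015], [0, 0, 0.02], 0.087], [[-0.027, 0.142, -0.02], [0, 0, 0.03], 0.087], [[-0.034, 0.177, -0.025], [0, 0, 0.04], 0.087]]
[[[-0.006, 0.036, -0.005], [0, 0, 0.01], 0.087], [[-0.011, 0.071, -0.01], [0, 0, 0.02], 0.087], [[-0.017, 0.107, -0.015], [0, 0, 0.02], 0.087], [[-0.022, 0.142, -0.02], [0, 0, 0.03], 0.087], [[-0.028, 0.178, -0.025], [0, 0, 0.04], 0.087]]
```

send_rows(
  steps=[
    [[-0.007, 0.035, -0.005], [0, 0, 0.01], 0.087],
    [[-0.014, 0.071, -0.01], [0, 0, 0.02], 0.087],
    [[-0.021, 0.106, -0.015], [0, 0, 0.02], 0.087],
    [[-0.027, 0.142, -0.02], [0, 0, 0.03], 0.087],
    [[-0.034, 0.177, -0.025], [0, 0, 0.04], 0.087],
  ],
)

```text
time_s: 2.83
tool_pos: [0.5704, -0.229, 0.1759]
tool_rot: [-179.9, -0.1, -10.5]
force: [0.0, 0.3, -0.1]
grip_width: 0.0868
```

send_rows(
  steps=[
    [[-0.006, 0.036, -0.005], [0, 0, 0.01], 0.087],
    [[-0.011, 0.071, -0.01], [0, 0, 0.02], 0.087],
    [[-0.017, 0.107, -0.015], [0, 0, 0.02], 0.087],
    [[-0.022, 0.13, -0.02], [0, 0, 0.03], 0.087],
    [[-0.028, 0.148, -0.025], [0, 0, 0.04], 0.087],
  ],
)

```text
time_s: 3.25
tool_pos: [0.5148, -0.3711, 0.2009]
tool_rot: [180.0, -0.1, -13.0]
force: [0.3, 0.0, 0.2]
grip_width: 0.0868
```

```bash
python3 - <<'E'
from meas import *
from plan import load
import json
from scipy.spatial.transform import Rotation as R
p,r=load();p=p+r.as_matrix()@np.array([0,0,0]);
# last row truncated by 30 mm along tool y
p=p-R.from_euler("xyz",[180,0,-8.14-.01*57.3-.04*57.3],degrees=True).apply([0,.030,0])
json.dump({"p":p.tolist(),"R":r.as_matrix().tolist()},open("cmd.json","w"));print(p,r.as_euler("xyz",degrees=True))
for i in range(2):
    c=env.read_camera("wrist");print(env.get_obs()["tool_pos"],env.get_obs()["tool_rot"],c["position"])
cv2.imwrite("pics/f_wrist.png",c["pixels"][:,:,::-1])
E
```

```text
[ 0.5154 -0.3704  0.2   ] [180.  -0. -13.]
[ 0.5123 -0.3751  0.2021] [179.8139  -0.1352 -13.2945] [ 0.5335 -0.2937  0.3631]
[ 0.5135 -0.373   0.2015] [179.8992  -0.1293 -13.2271] [ 0.5315 -0.2973  0.364 ]
```

View pics/f_wrist.png

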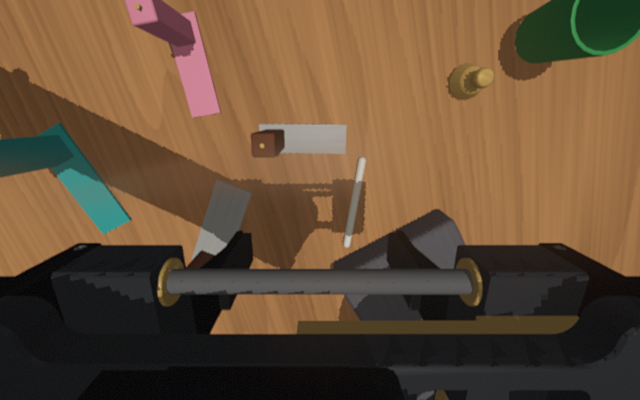

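```bash
python3 - <<'E'
from meas import *
c=env.read_camera("wrist")
crop(c,235,110,365,170,6,"pics/g.png")
im=c["pixels"].astype(int)
hsv=cv2.cvtColor(c["pixels"],cv2.COLOR_RGB2HSV)
m=cv2.inRange(hsv,(0,0,100),(180,60,255)); m[:, :240]=0;m[:,350:]=0;m[:115]=0;m[160:]=0
k=max(cv2.findContours(m,cv2.RETR_EXTERNAL,cv2.CHAIN_APPROX_NONE)[0],key=cv2.contourArea)
P=np.array([onz(c,u,v,.003)[:2]*1000 for u,v in k[:,0]],np.float32);r=cv2.minAreaRect(P);print(r,cv2.boxPoints(r),cv2.contourArea(k))
import pickle;pickle.dump(c,open("w2.pkl","wb"))
E
```

```text
((504.91290283203125, -319.9519958496094), (35.9534797668457, 109.16688537597656), 76.08321380615234) [[ 447.6081 -324.2731]
 [ 553.5705 -350.5291]
 [ 562.2178 -315.6309]
 [ 456.2553 -289.3749]] 1829.0
```

View pics/g.png

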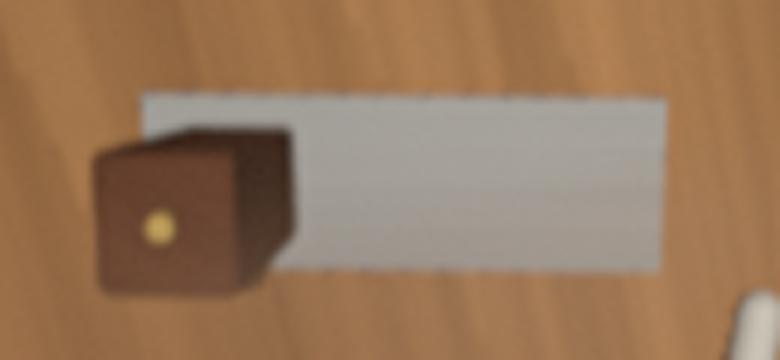

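```bash
python3 - <<'E'
from meas import *
import pickle
c=pickle.load(open("w2.pkl","rb"))
print(onz(c,263,146.9,.085),onz(c,235+160/6,110+228/6,.085))
from plan import plan
plan([(4,[.4709,-.3116,.12],[180,0,-13.9],.087),(1,[.4709,-.3116,.12],[180,0,-13.9],.087),(4,[.4709,-.3116,.035],[180,0,-13.9],.087),(1,[.4709,-.3116,.035],[180,0,-13.9],.087)],dp=4,dr=3)
E
```

```text
[ 0.4717 -0.3119  0.085 ] [ 0.4701 -0.3126  0.085 ]
[[[-0.0141, -0.0118, 0.02], [0, 0, 0.004], 0.087], [[-0.0283, -0.0236, 0.04], [0, 0, 0.008], 0.087], [[-0.0424, -0.0355, 0.06], [0, 0, 0.012], 0.087], [[-0.0566, -0.0473, 0.08], [0, 0, 0.016], 0.087], [[-0.0566, -0.0473, 0.08], [0, 0, 0.016], 0.087]]
[[[0, 0, 0.0213], [0, 0, 0], 0.087], [[0, 0, 0.0425], [0, 0, 0], 0.087], [[0, 0, 0.0638], [0, 0, 0], 0.087], [[0, 0, 0.085], [0, 0, 0], 0.087], [[0, 0, 0.085], [0, 0, 0], 0.087]]
```

send_rows(
  steps=[
    [[-0.0141, -0.0118, 0.02], [0, 0, 0.004], 0.087],
    [[-0.0283, -0.0236, 0.04], [0, 0, 0.008], 0.087],
    [[-0.0424, -0.0355, 0.06], [0, 0, 0.012], 0.087],
    [[-0.0566, -0.0473, 0.08], [0, 0, 0.016], 0.087],
    [[-0.0566, -0.0473, 0.08], [0, 0, 0.016], 0.087],
  ],
)

```text
time_s: 3.82
tool_pos: [0.4678, -0.303, 0.1148]
tool_rot: [-179.6, 0.5, -13.5]
force: [-0.7, 0.5, -0.6]
grip_width: 0.0873
```

```bash
python3 - <<'E'
from meas import *
b=env.read_camera("side");crop(b,300,150,460,290,4,"pics/h.png")
print(env.get_obs()["tool_pos"],env.get_obs()["tool_rot"])
E
```

```text
[ 0.47   -0.3055  0.1171] [-179.7603    0.2687  -13.5563]
```

View pics/h.png

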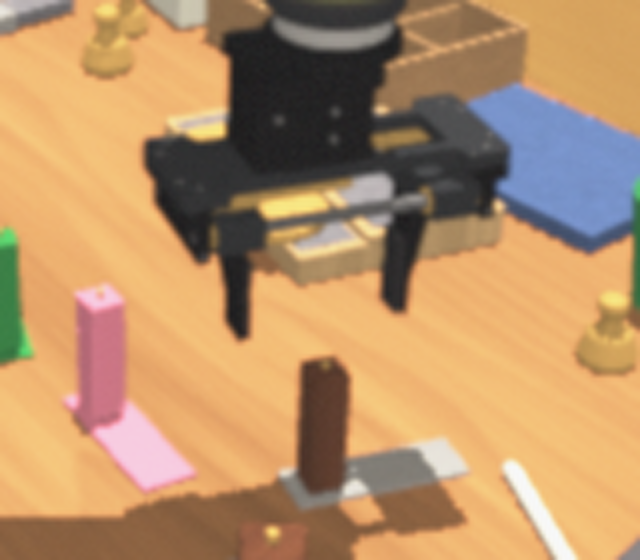

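The side view shows the open fingers straddling the small brown grip, with its top at about (325,365) in the crop. Nothing is in the way.

send_rows(
  steps=[
    [[0, 0, 0.02], [0, 0, 0], 0.087],
    [[0, 0, 0.04], [0, 0, 0], 0.087],
    [[0, 0, 0.06], [0, 0, 0], 0.087],
    [[0, 0, 0.08], [0, 0, 0], 0.087],
    [[0, 0, 0.085], [0, 0, 0], 0.087],
  ],
)

```text
time_s: 4.28
tool_pos: [0.471, -0.3091, 0.0326]
tool_rot: [-179.9, 0.1, -13.7]
force: [-0.9, 0.8, -0.4]
grip_width: 0.087
```

send_rows(
  steps=[
    [[0, 0, 0], [0, 0, 0], 0.087],
    [[0, 0, 0], [0, 0, 0], 0.045],
    [[0, 0, 0], [0, 0, 0], 0.04],
    [[0, 0, 0], [0, 0, 0], 0.035],
    [[0, 0, 0], [0, 0, 0], 0.03],
  ],
  grip_force=10,
)

```text
time_s: 4.7
tool_pos: [0.4713, -0.3117, 0.0357]
tool_rot: [180.0, -0.1, -13.9]
force: [-0.5, 1.1, -0.7]
grip_width: 0.0682
```

```bash
python3 - <<'E'
from meas import *
o=env.get_obs();print(o)
b=env.read_camera("side");crop(b,300,150,460,290,4,"pics/i.png")
E
```

```text
{'time_s': 4.7, 'qpos': array([ -0.4066,  20.3547,  36.5543, 108.12  , -14.5128,  56.0305,
        28.6906]), 'joint_velocities': array([ 0.0248,  0.1213, -0.0775,  0.3996,  0.0221, -0.0097,  0.078 ]), 'effort': array([ -0.0561, -38.4253,   6.5077, -25.6861,  -0.0369,   0.0608,
        -0.0019]), 'tool_pos': array([ 0.4713, -0.3117,  0.0357]), 'tool_rot': array([179.9952,  -0.1242, -13.9122]), 'force': array([-0.4503,  1.1152, -0.6689]), 'wrist_torque': array([-0.1287,  0.1163, -0.0012]), 'grip_width': 0.06822460307405519}
```

View pics/i.png

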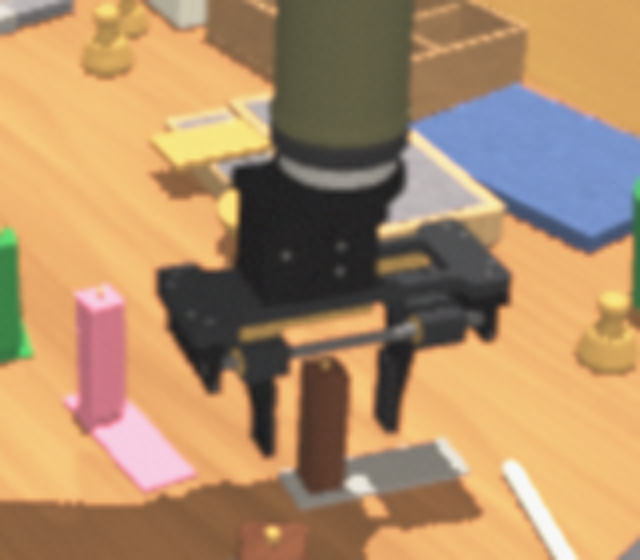

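send_rows(
  steps=[
    [[0, 0, 0], [0, 0, 0], 0.02],
    [[0, 0, 0], [0, 0, 0], 0.02],
    [[0, 0, 0], [0, 0, 0], 0.02],
    [[0, 0, 0], [0, 0, 0], 0.02],
    [[0, 0, 0], [0, 0, 0], 0.02],
  ],
  grip_force=10,
)

```text
time_s: 5.17
tool_pos: [0.4704, -0.3113, 0.0346]
tool_rot: [-180.0, 0.0, -13.9]
force: [-0.1, 0.1, -0.1]
grip_width: 0.0313
```

send_rows(
  steps=[
    [[0, 0, 0], [0, 0, 0], 0.02],
    [[0, 0, 0], [0, 0, 0], 0.02],
    [[0, 0, 0], [0, 0, 0], 0.02],
    [[0, 0, 0], [0, 0, 0], 0.02],
    [[0, 0, 0], [0, 0, 0], 0.02],
  ],
  grip_force=30,
)

```text
time_s: 5.58
tool_pos: [0.4703, -0.3113, 0.0345]
tool_rot: [-180.0, 0.0, -13.9]
force: [0.2, -0.2, 0.8]
grip_width: 0.0237
```

send_rows(
  steps=[
    [[0, 0, 0], [0, 0, 0], 0],
    [[0, 0, 0], [0, 0, 0], 0],
    [[0, 0, 0], [0, 0, 0], 0],
    [[0, 0, 0], [0, 0, 0], 0],
    [[0, 0, 0], [0, 0, 0], 0],
  ],
  grip_force=35,
)

```text
time_s: 6.0
tool_pos: [0.4704, -0.3113, 0.0345]
tool_rot: [-180.0, 0.0, -13.9]
force: [-0.4, 0.4, -0.6]
grip_width: 0.0238
```

```bash
python3 - <<'E'
from meas import *
a=env.read_camera("scene")
for n,u,v,z in [("greengrip",299,195,0),("greentip",329,184,0),("greentop",297,176,.08)]:print(n,onz(a,u,v,z))
from plan import plan
plan([(1,[.4709,-.3116,.045],[180,0,-13.9],0),(4,[.4709,-.3116,.18],[180,0,-13.9],0),(10,[.4796,.0812,.18],[180,0,-8.5],0)],dp=4,dr=3)
E
```

```text
greengrip [ 0.3873 -0.0767  0.    ]
greentip [0.4164 0.0118 0.    ]
greentop [ 0.3794 -0.0729  0.08  ]
[[[0, 0, -0.01], [0, 0, 0], 0], [[0, 0, -0.0437], [0, 0, 0], 0], [[0, 0, -0.0775], [0, 0, 0], 0], [[0, 0, -0.1112], [0, 0, 0], 0], [[0, 0, -0.145], [0, 0, 0], 0]]
[[[-0.0086, -0.0383, 0.0], [0, 0, -0.01], 0], [[-0.0172, -0.0767, 0.0], [0, 0, -0.019], 0], [[-0.0258, -0.115, 0.0], [0, 0, -0.029], 0], [[-0.0344, -0.1533, 0.0], [0, 0, -0.038], 0], [[-0.043, -0.1917, 0.0], [0, 0, -0.047], 0]]
[[[-0.0068, -0.0387, 0.0], [0, 0, -0.01], 0], [[-0.0136, -0.0774, 0.0], [0, 0, -0.019], 0], [[-0.0204, -0.1161, 0.0], [0, 0, -0.029], 0], [[-0.0271, -0.1548, 0.0], [0, 0, -0.038], 0], [[-0.0339, -0.1935, 0.0], [0, 0, -0.048], 0]]
```

send_rows(
  steps=[
    [[0, 0, -0.01], [0, 0, 0], 0],
    [[0, 0, -0.044], [0, 0, 0], 0],
    [[0, 0, -0.078], [0, 0, 0], 0],
    [[0, 0, -0.112], [0, 0, 0], 0],
    [[0, 0, -0.145], [0, 0, 0], 0],
  ],
)

```text
time_s: 6.47
tool_pos: [0.4701, -0.3115, 0.1819]
tool_rot: [180.0, -0.0, -14.0]
force: [0.8, -0.6, -1.3]
grip_width: 0.0239
```

send_rows(
  steps=[
    [[-0.0086, -0.0383, 0], [0, 0, -0.01], 0],
    [[-0.0172, -0.0767, 0], [0, 0, -0.019], 0],
    [[-0.0258, -0.115, 0], [0, 0, -0.029], 0],
    [[-0.0344, -0.1533, 0], [0, 0, -0.038], 0],
    [[-0.043, -0.1917, 0], [0, 0, -0.047], 0],
  ],
)

```text
time_s: 6.88
tool_pos: [0.4746, -0.1134, 0.1805]
tool_rot: [-180.0, -0.1, -11.2]
force: [1.7, 0.5, -0.8]
grip_width: 0.0243
```

send_rows(
  steps=[
    [[-0.0068, -0.0387, 0], [0, 0, -0.01], 0],
    [[-0.0136, -0.0774, 0], [0, 0, -0.019], 0],
    [[-0.0204, -0.1161, 0], [0, 0, -0.029], 0],
    [[-0.0271, -0.1548, 0], [0, 0, -0.038], 0],
    [[-0.0339, -0.1935, 0], [0, 0, -0.048], 0],
  ],
)

```text
time_s: 7.3
tool_pos: [0.479, 0.0831, 0.1805]
tool_rot: [-180.0, -0.1, -8.5]
force: [1.2, -0.5, -0.6]
grip_width: 0.0237
```

```bash
python3 - <<'E'
from meas import *
o=env.get_obs();print(o["tool_pos"],o["force"],o["grip_width"])
b=env.read_camera("side");crop(b,270,110,430,230,4.5,"pics/j.png")
c=env.read_camera("wrist");cv2.imwrite("pics/j_w.png",c["pixels"][:,:,::-1])
from plan import plan
plan([(5,[.4796,.0812,.043],[180,0,-8.5],0),(5,[.4796,.0812,.043],[180,0,-8.5],0)],dp=4,dr=3)
E
```

```text
[0.479  0.0831 0.1805] [ 1.2396 -0.5332 -0.6355] 0.02366455023295804
[[[0, 0, 0.0274], [0, 0, 0.0], 0], [[0, 0, 0.0548], [0, 0, 0.0], 0], [[0, 0, 0.0822], [0, 0, 0.0], 0], [[0, 0, 0.1096], [0, 0, 0.0], 0], [[0, 0, 0.137], [0, 0, 0.0], 0]]
[[[0, 0, 0.0], [0, 0, 0.0], 0], [[0, 0, 0.0], [0, 0, 0.0], 0], [[0, 0, 0.0], [0, 0, 0.0], 0], [[0, 0, 0.0], [0, 0, 0.0], 0], [[0, 0, 0.0], [0, 0, 0.0], 0]]
```

View pics/j.png

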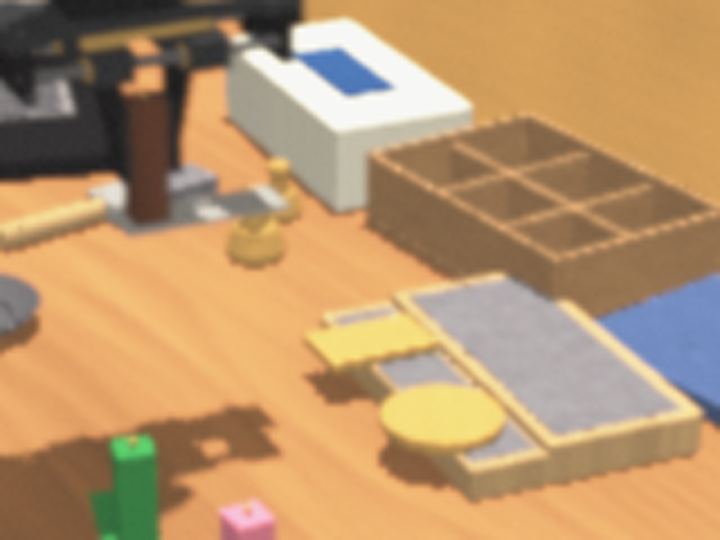

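View pics/j_w.png

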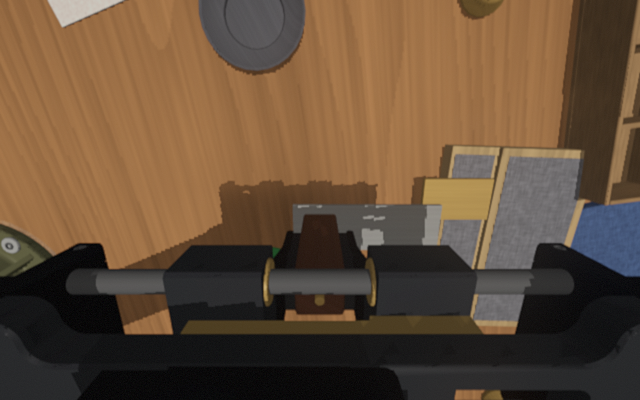

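The lifter hangs upright and level in the gripper. In the wrist view its blade tip is at about (440,207), left of the tablet at (455,198). Next I lower it.

send_rows(
  steps=[
    [[0, 0, 0.035], [0, 0, 0], 0],
    [[0, 0, 0.07], [0, 0, 0], 0],
    [[0, 0, 0.1], [0, 0, 0], 0],
    [[0, 0, 0.125], [0, 0, 0], 0],
    [[0, 0, 0.137], [0, 0, 0], 0],
  ],
)

```text
time_s: 7.82
tool_pos: [0.477, 0.0802, 0.0398]
tool_rot: [179.9, 0.2, -8.5]
force: [-0.7, 0.9, -0.7]
grip_width: 0.0241
```

send_rows(
  steps=[
    [[0, 0, 0], [0, 0, 0], 0],
    [[0, 0, 0], [0, 0, 0], 0],
    [[0, 0, 0], [0, 0, 0], 0],
    [[0, 0, 0], [0, 0, 0], 0],
    [[0, 0, 0], [0, 0, 0], 0],
  ],
)

```text
time_s: 8.23
tool_pos: [0.4803, 0.0817, 0.044]
tool_rot: [-179.9, -0.1, -8.5]
force: [0.5, 0.2, -1.2]
grip_width: 0.024
```

```bash
python3 - <<'E'
from meas import *
o=env.get_obs();print(o["tool_pos"],o["tool_rot"],o["force"],o["grip_width"])
b=env.read_camera("side");crop(b,290,140,430,230,5.5,"pics/k.png")
c=env.read_camera("wrist");crop(c,280,100,520,280,3.3,"pics/k_w.png")
import pickle;pickle.dump(c,open("w3.pkl","wb"))
m,out=brass(c)
for x in out:print(x)
E
```

```text
[0.4803 0.0817 0.044 ] [-179.924    -0.1365   -8.481 ] [ 0.5004  0.191  -1.2335] 0.023975263541475937
(array([546.8437, 231.3639]), 6258.5, ((637.38037109375, 58.26171875), (50.34381103515625, 80.41027069091797), 81.45982360839844), array([[593.8829,  39.3395],
       [673.4016,  27.3983],
       [680.8778,  77.1839],
       [601.3591,  89.1251]], dtype=float32))
```

View pics/k.png

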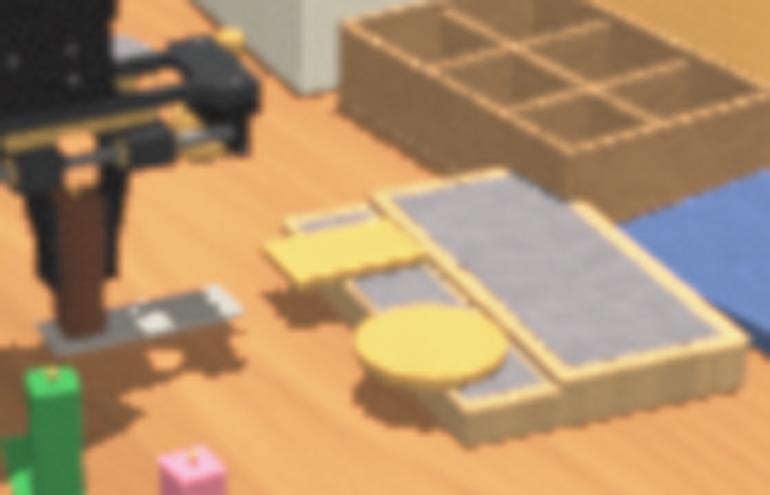

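View pics/k_w.png

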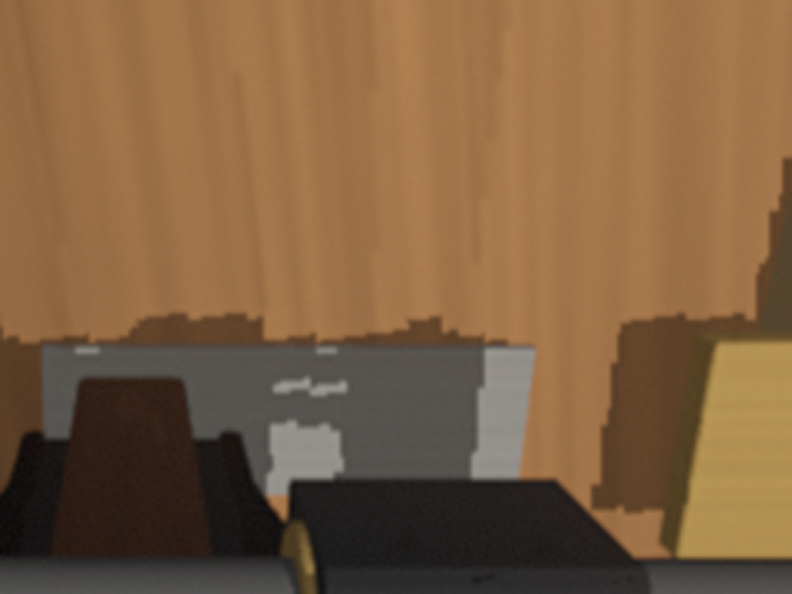

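```bash
python3 - <<'E'
from meas import *
import pickle;c=pickle.load(open("w3.pkl","rb"))
print(onz(c,441.8,205.2,.012))
from plan import plan
y=-8.5
plan([(5,[.515,.0759,.043],[180,0,y],0),(4,[.5315,.0735,.043],[180,0,y],0),(1,[.5315,.0735,.043],[180,0,y],0)],dp=3,dr=2)
E
```

```text
[0.5728 0.0846 0.012 ]
[[[0.007, 0, 0.0], [0, 0, 0.0], 0], [[0.014, 0, 0.0], [0, 0, 0.0], 0], [[0.021, 0, 0.0], [0, 0, 0.0], 0], [[0.029, 0, 0.0], [0, 0, 0.0], 0], [[0.036, 0, 0.0], [0, 0, 0.0], 0]]
[[[0.004, 0, 0.0], [0, 0, 0.0], 0], [[0.008, 0, 0.0], [0, 0, 0.0], 0], [[0.012, 0, 0.0], [0, 0, 0.0], 0], [[0.016, 0, 0.0], [0, 0, 0.0], 0], [[0.016, 0, 0.0], [0, 0, 0.0], 0]]
```

send_rows(
  steps=[
    [[0.007, 0, 0], [0, 0, 0], 0],
    [[0.014, 0, 0], [0, 0, 0], 0],
    [[0.021, 0, 0], [0, 0, 0], 0],
    [[0.029, 0, 0], [0, 0, 0], 0],
    [[0.036, 0, 0], [0, 0, 0], 0],
  ],
)

```text
time_s: 8.75
tool_pos: [0.5161, 0.0759, 0.0426]
tool_rot: [180.0, -0.0, -8.5]
force: [-0.3, -0.1, -0.7]
grip_width: 0.0239
```

send_rows(
  steps=[
    [[0.004, 0, 0], [0, 0, 0], 0],
    [[0.008, 0, 0], [0, 0, 0], 0],
    [[0.012, 0, 0], [0, 0, 0], 0],
    [[0.016, 0, 0], [0, 0, 0], 0],
    [[0.016, 0, 0], [0, 0, 0], 0],
  ],
)

```text
time_s: 9.17
tool_pos: [0.5314, 0.0736, 0.0427]
tool_rot: [180.0, -0.0, -8.5]
force: [-0.3, -0.4, -1.4]
grip_width: 0.0242
```

```bash
python3 - <<'E'
from meas import *
o=env.get_obs();print(o["tool_pos"],o["tool_rot"],o["force"],o["grip_width"])
b=env.read_camera("side");crop(b,290,140,430,230,5.5,"pics/l.png")
c=env.read_camera("wrist");m,out=brass(c)
cv2.imwrite("pics/l_w.png",c["pixels"][:,:,::-1])
for x in out:print(x)
E
```

```text
[0.5314 0.0736 0.0427] [179.9995  -0.0395  -8.4921] [-0.2604 -0.4418 -1.3774] 0.02416182150046453
(array([480.2472, 229.5787]), 5792.0, ((641.158447265625, 57.96337127685547), (49.939273834228516, 73.2515640258789), 81.4869384765625), array([[601.2399,  38.6907],
       [673.6843,  27.847 ],
       [681.077 ,  77.236 ],
       [608.6326,  88.0798]], dtype=float32))
```

View pics/l.png

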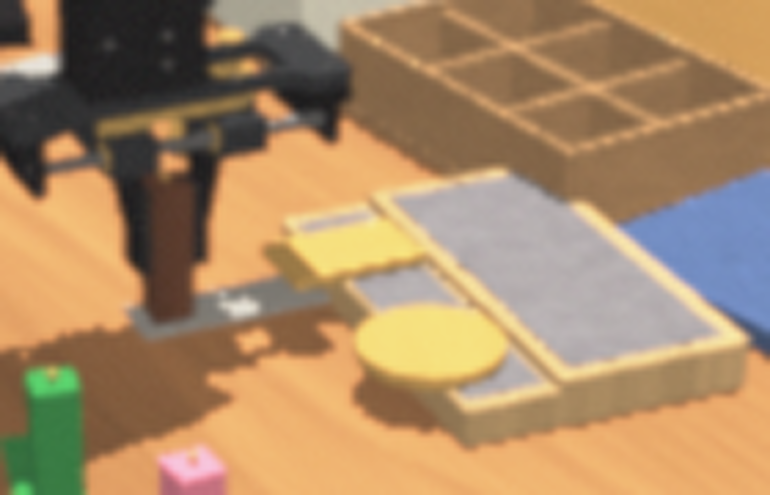

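View pics/l_w.png

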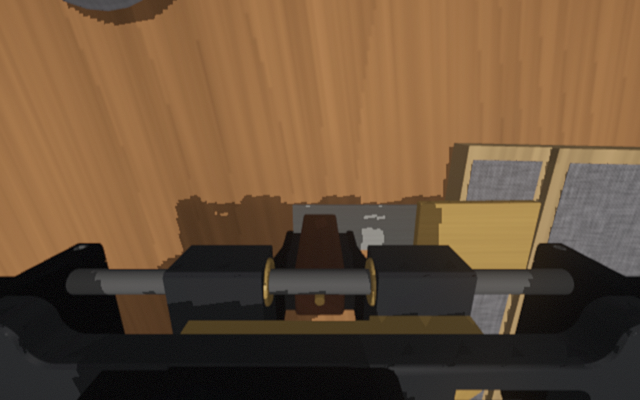

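```bash
cat > arc.py <<'E'
from plan import *
n=np.array([np.cos(np.radians(-9.3)),np.sin(np.radians(-9.3))])
def d(y): return np.array([np.cos(np.radians(y)),np.sin(np.radians(y))])
tip0=np.array([.5315,.0735])+.09*d(-8.5)
r=.057
def pose(th,extra=0):
    t=np.radians(th);xp=-.001-.007*min(1,max(0,(th-20)/70))
    x=xp-r*np.cos(t)+extra; z=.0540+r*np.sin(min(t,np.pi/2)); y=-8.5-.8*min(1,th/45)
    o=tip0+n*(x+.058)-.09*d(y); return [o[0],o[1],z],[180,0,y]
E
python3 - <<'E'
from arc import *
plan([(2,)+pose(0)+(0,)]+[(1,)+pose(a)+(0,) for a in (2,4,6,8.5,11,13.5,16,18.5,21,23.5,26,28.5,31)],dp=4,dr=3)
E
```

```text
[[[0.0002, 0, -0.0055], [0, 0, 0.0], 0], [[0.0004, 0, -0.011], [0, 0, 0.0], 0], [[0.0005, 0, -0.013], [0, 0, 0.001], 0], [[0.0006, -0.0001, -0.015], [0, 0, 0.002], 0], [[0.0007, -0.0002, -0.017], [0, 0, 0.002], 0]]
[[[0.0004, 0, -0.0024], [0, 0, 0.001], 0], [[0.0008, -0.0001, -0.0049], [0, 0, 0.002], 0], [[0.0013, -0.0001, -0.0073], [0, 0, 0.003], 0], [[0.0019, -0.0002, -0.0097], [0, 0, 0.003], 0], [[0.0027, -0.0003, -0.0121], [0, 0, 0.004], 0]]
[[[0.0007, 0, -0.0023], [0, 0, 0.001], 0], [[0.0014, -0.0001, -0.0046], [0, 0, 0.002], 0], [[0.0022, -0.0002, -0.0069], [0, 0, 0.003], 0], [[0.0031, -0.0002, -0.0091], [0, 0, 0.003], 0], [[0.0041, -0.0003, -0.0113], [0, 0, 0.004], 0]]
```

send_rows(
  steps=[
    [[0.0002, 0, -0.0055], [0, 0, 0], 0],
    [[0.0004, 0, -0.011], [0, 0, 0], 0],
    [[0.0005, 0, -0.013], [0, 0, 0.001], 0],
    [[0.0006, -0.0001, -0.015], [0, 0, 0.002], 0],
    [[0.0007, -0.0002, -0.017], [0, 0, 0.002], 0],
  ],
)

```text
time_s: 9.68
tool_pos: [0.5312, 0.074, 0.0598]
tool_rot: [-180.0, -0.0, -8.6]
force: [-0.0, -0.4, -3.1]
grip_width: 0.0235
```

```bash
python3 - <<'E'
from meas import *
o=env.get_obs();print(o["tool_pos"],o["tool_rot"],o["force"],o["wrist_torque"],o["grip_width"])
b=env.read_camera("side");crop(b,290,140,430,230,5.5,"pics/m.png")
E
```

```text
[0.5312 0.074  0.0598] [-179.9895   -0.0034   -8.5905] [-0.037  -0.3992 -3.0888] [-0.1179  0.1095 -0.0458] 0.02354254921558721
```

View pics/m.png

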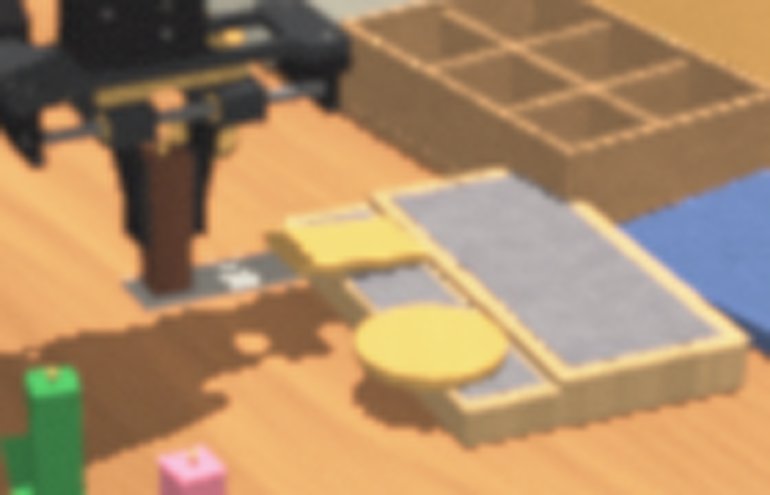

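send_rows(
  steps=[
    [[0.0004, 0, -0.0024], [0, 0, 0.001], 0],
    [[0.0008, -0.0001, -0.0049], [0, 0, 0.002], 0],
    [[0.0013, -0.0001, -0.0073], [0, 0, 0.003], 0],
    [[0.0019, -0.0002, -0.0097], [0, 0, 0.003], 0],
    [[0.0027, -0.0003, -0.0121], [0, 0, 0.004], 0],
  ],
)

```text
time_s: 10.15
tool_pos: [0.534, 0.0738, 0.0719]
tool_rot: [-180.0, 0.0, -8.8]
force: [-0.8, 0.5, -2.6]
grip_width: 0.0236
```

send_rows(
  steps=[
    [[0.0007, 0, -0.0023], [0, 0, 0.001], 0],
    [[0.0014, -0.0001, -0.0046], [0, 0, 0.002], 0],
    [[0.0022, -0.0002, -0.0069], [0, 0, 0.003], 0],
    [[0.0031, -0.0002, -0.0091], [0, 0, 0.003], 0],
    [[0.0041, -0.0003, -0.0113], [0, 0, 0.004], 0],
  ],
)

```text
time_s: 10.57
tool_pos: [0.5381, 0.0736, 0.0832]
tool_rot: [-180.0, 0.0, -9.0]
force: [-1.7, 0.9, -1.7]
grip_width: 0.0236
```

```bash
python3 - <<'E'
from meas import *
o=env.get_obs();print(o["tool_pos"],o["tool_rot"],o["force"],o["wrist_torque"],o["grip_width"])
b=env.read_camera("side");crop(b,290,140,430,230,5.5,"pics/n.png")
from arc import *
plan([(1,)+pose(a)+(0,) for a in range(34,65,3)][:10],dp=4,dr=3)
E
```

```text
[0.5381 0.0736 0.0832] [-179.9909    0.0147   -9.0448] [-1.7322  0.9141 -1.7351] [0.1068 0.5492 0.0855] 0.023631695825899184
[[[0.0013, -0.0001, -0.0025], [0, 0, 0.001], 0], [[0.0027, -0.0001, -0.0049], [0, 0, 0.002], 0], [[0.0043, -0.0002, -0.0072], [0, 0, 0.003], 0], [[0.0059, -0.0003, -0.0095], [0, 0, 0.004], 0], [[0.0077, -0.0003, -0.0116], [0, 0, 0.004], 0]]
[[[0.0019, 0, -0.002], [0, 0, 0.0], 0], [[0.0039, 0, -0.0039], [0, 0, 0.0], 0], [[0.006, 0, -0.0057], [0, 0, 0.0], 0], [[0.0082, 0, -0.0073], [0, 0, 0.0], 0], [[0.0105, 0, -0.0089], [0, 0, 0.0], 0]]
```

View pics/n.png

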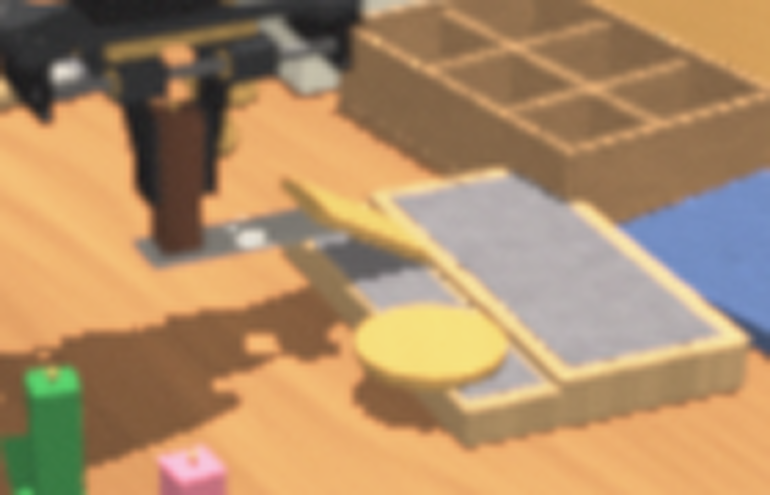

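The tablet is tilted about 30° on the blade, its far edge against the step. I carry on along the arc.

send_rows(
  steps=[
    [[0.0013, -0.0001, -0.0025], [0, 0, 0.001], 0],
    [[0.0027, -0.0001, -0.0049], [0, 0, 0.002], 0],
    [[0.0043, -0.0002, -0.0072], [0, 0, 0.003], 0],
    [[0.0059, -0.0003, -0.0095], [0, 0, 0.004], 0],
    [[0.0077, -0.0003, -0.0116], [0, 0, 0.004], 0],
  ],
)

```text
time_s: 11.03
tool_pos: [0.546, 0.0725, 0.0949]
tool_rot: [-180.0, -0.0, -9.3]
force: [-1.7, 1.1, -2.5]
grip_width: 0.0239
```

send_rows(
  steps=[
    [[0.0019, 0, -0.002], [0, 0, 0], 0],
    [[0.0039, 0, -0.0039], [0, 0, 0], 0],
    [[0.006, 0, -0.0057], [0, 0, 0], 0],
    [[0.0082, 0, -0.0073], [0, 0, 0], 0],
    [[0.0105, 0, -0.0089], [0, 0, 0], 0],
  ],
)

```text
time_s: 11.45
tool_pos: [0.5566, 0.0707, 0.1038]
tool_rot: [-180.0, -0.0, -9.3]
force: [-1.1, 0.4, -1.4]
grip_width: 0.0236
```

```bash
python3 - <<'E'
from meas import *
o=env.get_obs();print(o["tool_pos"],o["tool_rot"],o["force"],o["wrist_torque"],o["grip_width"])
b=env.read_camera("side");crop(b,290,140,430,230,5.5,"pics/o.png")
from arc import *
plan([(1,)+pose(a)+(0,) for a in range(64,92,3)][:10],dp=4,dr=3)
E
```

```text
[0.5566 0.0707 0.1038] [-179.9974   -0.026    -9.2902] [-1.0696  0.3511 -1.3593] [0.0145 0.4404 0.0506] 0.023606458827079655
[[[0.0023, 0, -0.0013], [0, 0, 0.0], 0], [[0.0048, 0, -0.0026], [0, 0, 0.0], 0], [[0.0072, 0, -0.0037], [0, 0, 0.0], 0], [[0.0098, 0, -0.0046], [0, 0, 0.0], 0], [[0.0123, 0, -0.0054], [0, 0, 0.0], 0]]
[[[0.0027, 0, -0.0007], [0, 0, 0.0], 0], [[0.0053, 0, -0.0011], [0, 0, 0.0], 0], [[0.008, 0, -0.0015], [0, 0, 0.0], 0], [[0.0106, 0, -0.0017], [0, 0, 0.0], 0], [[0.0134, 0, -0.0017], [0, 0, 0.0], 0]]
```

View pics/o.png

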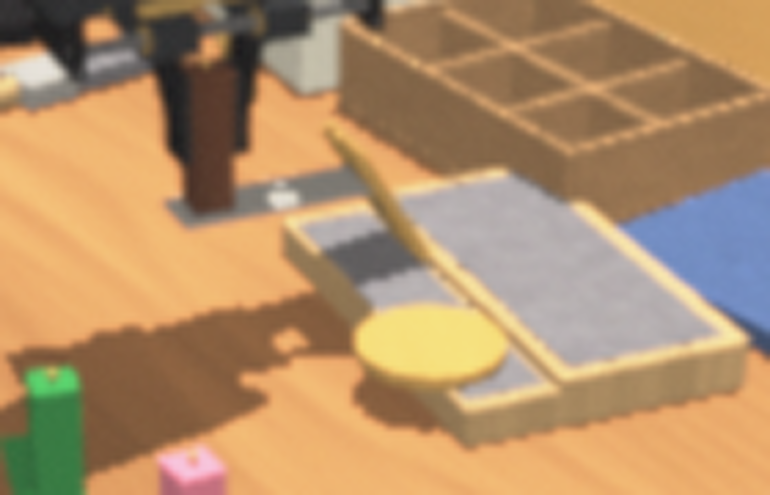

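The tablet stands at about 60°, still on the step edge. I bring it to vertical.

send_rows(
  steps=[
    [[0.0023, 0, -0.0013], [0, 0, 0], 0],
    [[0.0048, 0, -0.0026], [0, 0, 0], 0],
    [[0.0072, 0, -0.0037], [0, 0, 0], 0],
    [[0.0098, 0, -0.0046], [0, 0, 0], 0],
    [[0.0123, 0, -0.0054], [0, 0, 0], 0],
  ],
)

```text
time_s: 11.92
tool_pos: [0.5689, 0.0688, 0.1091]
tool_rot: [-180.0, -0.0, -9.3]
force: [-0.8, 0.6, -0.6]
grip_width: 0.0236
```

send_rows(
  steps=[
    [[0.0027, 0, -0.0007], [0, 0, 0], 0],
    [[0.0053, 0, -0.0011], [0, 0, 0], 0],
    [[0.008, 0, -0.0015], [0, 0, 0], 0],
    [[0.0106, 0, -0.0017], [0, 0, 0], 0],
    [[0.0134, 0, -0.0017], [0, 0, 0], 0],
  ],
)

```text
time_s: 12.33
tool_pos: [0.5821, 0.0667, 0.1107]
tool_rot: [-180.0, -0.0, -9.3]
force: [-1.0, -0.6, -0.8]
grip_width: 0.0235
```

```bash
python3 - <<'E'
from meas import *
o=env.get_obs();print(o["tool_pos"],o["tool_rot"],o["force"],o["wrist_torque"],o["grip_width"])
b=env.read_camera("side");crop(b,290,140,430,230,5.5,"pics/p.png")
E
```

```text
[0.5821 0.0667 0.1107] [-179.9902   -0.0317   -9.2765] [-0.989  -0.5744 -0.8222] [-0.1261  0.0683  0.0296] 0.023466246797910227
```

View pics/p.png

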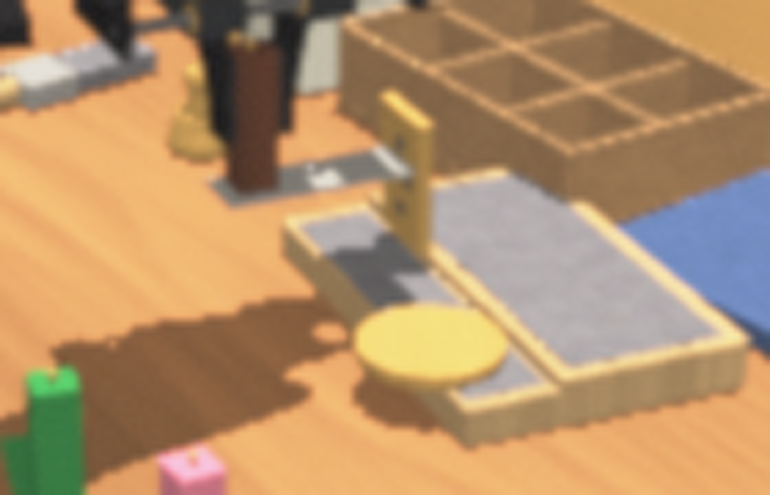

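The tablet stands upright against the step at about (405,175) in the crop, squarely on the blade tip. I push it on gently.

send_rows(
  steps=[
    [[0.003, 0, 0], [0, 0, 0], 0],
    [[0.006, 0, 0], [0, 0, 0], 0],
    [[0.009, 0, 0], [0, 0, 0], 0],
    [[0.012, 0, 0], [0, 0, 0], 0],
    [[0.014, 0, 0], [0, 0, 0], 0],
  ],
)

```text
time_s: 12.8
tool_pos: [0.5959, 0.0643, 0.1106]
tool_rot: [180.0, -0.0, -9.3]
force: [0.7, -0.2, -1.4]
grip_width: 0.0234
```

```bash
python3 - <<'E'
from meas import *
o=env.get_obs();print(o["tool_pos"],o["force"],o["grip_width"])
b=env.read_camera("side");crop(b,290,140,430,230,5.5,"pics/q.png")
E
```

```text
[0.5959 0.0643 0.1106] [ 0.7352 -0.1827 -1.3982] 0.02341109081351542
```

View pics/q.png

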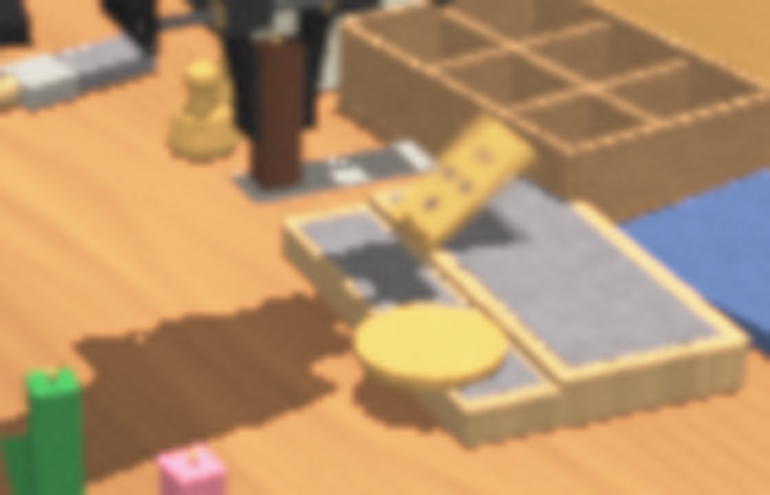

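It's tipping over. I hold still and let it land.

send_rows(
  steps=[
    [[0, 0, 0], [0, 0, 0], 0],
    [[0, 0, 0], [0, 0, 0], 0],
    [[0, 0, -0.005], [0, 0, 0], 0],
    [[0, 0, -0.01], [0, 0, 0], 0],
    [[0, 0, -0.02], [0, 0, 0], 0],
  ],
)

```text
time_s: 13.27
tool_pos: [0.5947, 0.0644, 0.1305]
tool_rot: [180.0, 0.1, -9.3]
force: [0.1, -0.1, -1.4]
grip_width: 0.0242
```

```bash
python3 - <<'E'
from meas import *
o=env.get_obs();print(o["tool_pos"],o["force"],o["grip_width"])
b=env.read_camera("side");crop(b,290,140,430,230,5.5,"pics/r.png")
c=env.read_camera("scene");crop(c,330,180,460,305,4.5,"pics/r_s.png")
E
```

```text
[0.5947 0.0644 0.1305] [ 0.1192 -0.058  -1.3859] 0.024222968553806012
```

View pics/r.png

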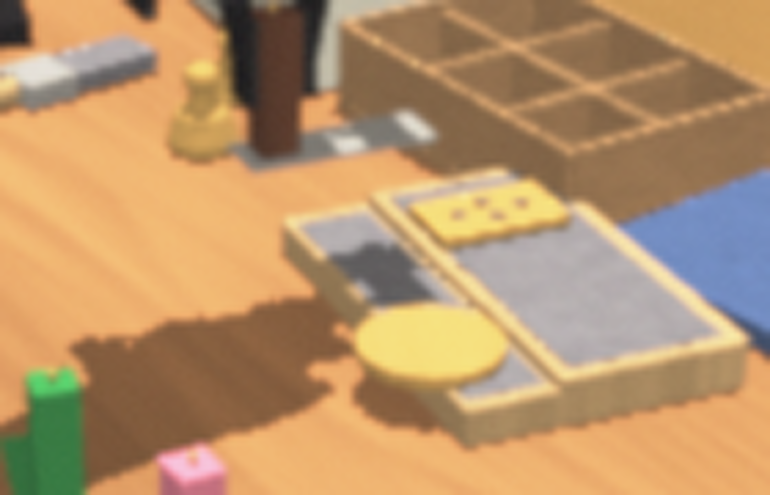

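View pics/r_s.png

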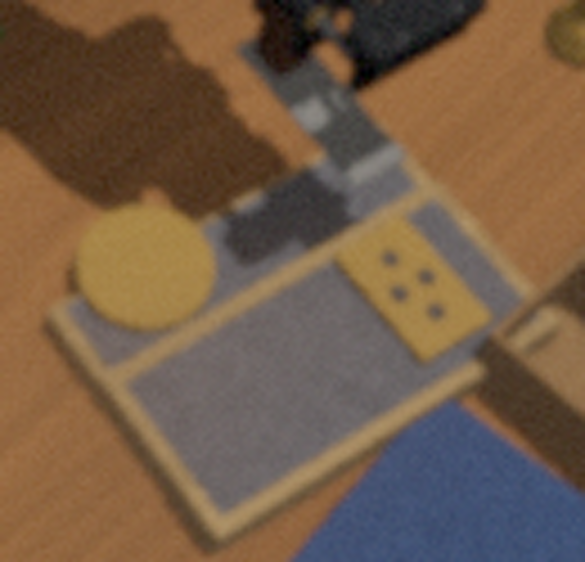

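The tablet lies flat on the high shelf. Its four-dot underside faces up, in the scene crop at about (413,285), and the disc hasn't moved. Next I take the lifter back to its own spot.

```bash
python3 - <<'E'
from plan import *
p,r=load(); p=p+r.apply([.014,0,-.020]); json.dump({"p":p.tolist(),"R":r.as_matrix().tolist()},open("cmd.json","w"))
print(p)
Y=-13.9
plan([(2,[.55,.07,.17],[180,0,-9.3],0),(1,[.52,.05,.18],[180,0,-9.6],0),(9,[.4709,-.3116,.18],[180,0,Y],0),(1,[.4709,-.3116,.18],[180,0,Y],0),(2,[.4709,-.3116,.18],[180,0,Y],0),
(5,[.4709,-.3116,.06],[180,0,Y],0),(5,[.4709,-.3116,.038],[180,0,Y],0)],dp=3,dr=3)
E
```

```text
[0.59580752 0.0642203  0.131     ]
[[[-0.023, 0.001, -0.019], [0, 0, 0.0], 0], [[-0.046, 0.002, -0.039], [0, 0, 0.0], 0], [[-0.073, 0.026, -0.049], [0, 0, 0.006], 0], [[-0.071, 0.067, -0.049], [0, 0, 0.014], 0], [[-0.07, 0.107, -0.049], [0, 0, 0.022], 0]]
[[[0.002, 0.041, 0.0], [0, 0, 0.009], 0], [[0.004, 0.081, 0.0], [0, 0, 0.017], 0], [[0.006, 0.122, 0.0], [0, 0, 0.025], 0], [[0.008, 0.162, 0.0], [0, 0, 0.034], 0], [[0.01, 0.203, 0.0], [0, 0, 0.042], 0]]
[[[0.003, 0.04, 0.0], [0, 0, 0.008], 0], [[0.007, 0.081, 0.0], [0, 0, 0.017], 0], [[0.007, 0.081, 0.0], [0, 0, 0.017], 0], [[0.007, 0.081, 0.0], [0, 0, 0.017], 0], [[0.007, 0.081, 0.0], [0, 0, 0.017], 0]]
[[[0, 0, 0.024], [0, 0, 0], 0], [[0, 0, 0.048], [0, 0, 0], 0], [[0, 0, 0.072], [0, 0, 0], 0], [[0, 0, 0.096], [0, 0, 0], 0], [[0, 0, 0.12], [0, 0, 0], 0]]
[[[0, 0, 0.004], [0, 0, 0], 0], [[0, 0, 0.009], [0, 0, 0], 0], [[0, 0, 0.013], [0, 0, 0], 0], [[0, 0, 0.018], [0, 0, 0], 0], [[0, 0, 0.022], [0, 0, 0], 0]]
```

send_rows(
  steps=[
    [[-0.023, 0.001, -0.019], [0, 0, 0], 0],
    [[-0.046, 0.002, -0.039], [0, 0, 0], 0],
    [[-0.073, 0.026, -0.049], [0, 0, 0.006], 0],
    [[-0.071, 0.067, -0.049], [0, 0, 0.014], 0],
    [[-0.07, 0.107, -0.049], [0, 0, 0.022], 0],
  ],
)

```text
time_s: 13.78
tool_pos: [0.5088, -0.0291, 0.1812]
tool_rot: [-179.9, -0.2, -10.3]
force: [1.2, -0.5, -1.4]
grip_width: 0.0234
```

send_rows(
  steps=[
    [[0.002, 0.041, 0], [0, 0, 0.009], 0],
    [[0.004, 0.081, 0], [0, 0, 0.017], 0],
    [[0.006, 0.122, 0], [0, 0, 0.025], 0],
    [[0.008, 0.162, 0], [0, 0, 0.034], 0],
    [[0.01, 0.203, 0], [0, 0, 0.042], 0],
  ],
)

```text
time_s: 14.2
tool_pos: [0.4814, -0.2329, 0.1803]
tool_rot: [-180.0, -0.1, -12.9]
force: [1.0, -0.4, -1.3]
grip_width: 0.0242
```

send_rows(
  steps=[
    [[0.003, 0.04, 0], [0, 0, 0.008], 0],
    [[0.007, 0.081, 0], [0, 0, 0.017], 0],
    [[0.007, 0.081, 0], [0, 0, 0.017], 0],
    [[0.007, 0.081, 0], [0, 0, 0.017], 0],
    [[0.007, 0.081, 0], [0, 0, 0.017], 0],
  ],
)

```text
time_s: 14.62
tool_pos: [0.4705, -0.3114, 0.1796]
tool_rot: [-180.0, -0.0, -13.9]
force: [0.3, 1.6, -1.2]
grip_width: 0.0241
```

send_rows(
  steps=[
    [[0, 0, 0.024], [0, 0, 0], 0],
    [[0, 0, 0.048], [0, 0, 0], 0],
    [[0, 0, 0.072], [0, 0, 0], 0],
    [[0, 0, 0.096], [0, 0, 0], 0],
    [[0, 0, 0.12], [0, 0, 0], 0],
  ],
)

```text
time_s: 15.03
tool_pos: [0.4716, -0.3092, 0.0586]
tool_rot: [-179.9, -0.0, -13.7]
force: [0.1, -0.5, -0.7]
grip_width: 0.0238
```

```bash
python3 - <<'E'
from meas import *
o=env.get_obs();print(o["tool_pos"],o["tool_rot"],o["force"],o["grip_width"])
b=env.read_camera("side");crop(b,300,150,460,290,4,"pics/s.png")
E
```

```text
[ 0.4716 -0.3092  0.0586] [-179.9133   -0.042   -13.7025] [ 0.0947 -0.4551 -0.6541] 0.023760832133009873
```

View pics/s.png

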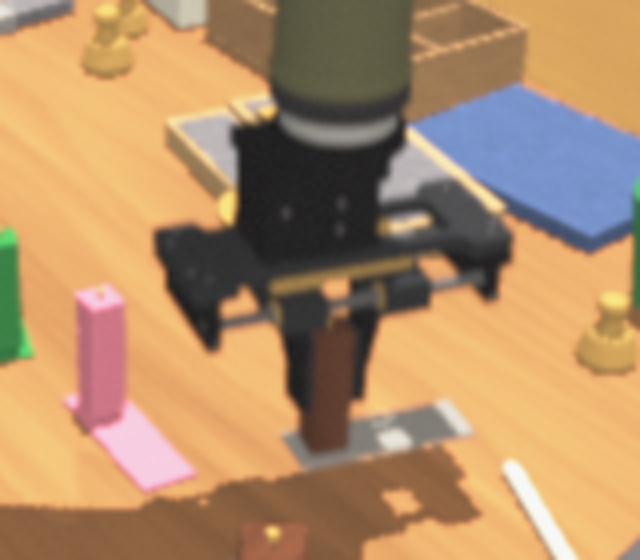

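The lifter is level above its own spot, about 24 mm up, so I set it down.

send_rows(
  steps=[
    [[0, 0, 0.006], [0, 0, 0], 0],
    [[0, 0, 0.012], [0, 0, 0], 0],
    [[0, 0, 0.017], [0, 0, 0], 0],
    [[0, 0, 0.02], [0, 0, 0], 0],
    [[0, 0, 0.022], [0, 0, 0], 0],
  ],
)

```text
time_s: 15.5
tool_pos: [0.471, -0.3119, 0.0381]
tool_rot: [-180.0, -0.1, -13.9]
force: [-0.5, -0.5, -0.7]
grip_width: 0.0239
```

send_rows(
  steps=[
    [[0, 0, 0], [0, 0, 0], 0],
    [[0, 0, 0.001], [0, 0, 0], 0],
    [[0, 0, 0.002], [0, 0, 0], 0],
    [[0, 0, 0.003], [0, 0, 0], 0],
    [[0, 0, 0.0035], [0, 0, 0], 0],
  ],
)

```text
time_s: 15.92
tool_pos: [0.4706, -0.3119, 0.0345]
tool_rot: [-180.0, -0.0, -13.9]
force: [-0.3, 1.0, 5.3]
grip_width: 0.0236
```

send_rows(
  steps=[
    [[0, 0, 0], [0, 0, 0], 0.03],
    [[0, 0, 0], [0, 0, 0], 0.035],
    [[0, 0, 0], [0, 0, 0], 0.045],
    [[0, 0, 0], [0, 0, 0], 0.055],
    [[0, 0, 0], [0, 0, 0], 0.07],
  ],
)

```text
time_s: 16.33
tool_pos: [0.4704, -0.3118, 0.034]
tool_rot: [-180.0, -0.0, -13.9]
force: [-0.5, 0.9, 0.1]
grip_width: 0.0473
```

send_rows(
  steps=[
    [[0, 0, 0], [0, 0, 0], 0.07],
    [[0, 0, 0], [0, 0, 0], 0.07],
    [[0, 0, 0], [0, 0, 0], 0.07],
    [[0, 0, 0], [0, 0, 0], 0.07],
    [[0, 0, 0], [0, 0, 0], 0.07],
  ],
)

```text
time_s: 16.75
tool_pos: [0.4704, -0.3118, 0.0341]
tool_rot: [-180.0, -0.0, -13.9]
force: [0.2, 0.3, 0.1]
grip_width: 0.0691
```

```bash
python3 - <<'E'
from meas import *
o=env.get_obs();print(o["tool_pos"],o["force"],o["grip_width"])
b=env.read_camera("side");crop(b,300,150,460,290,4,"pics/t.png")
E
```

```text
[ 0.4704 -0.3118  0.0341] [0.1882 0.3137 0.1161] 0.06907276239326879
```

View pics/t.png

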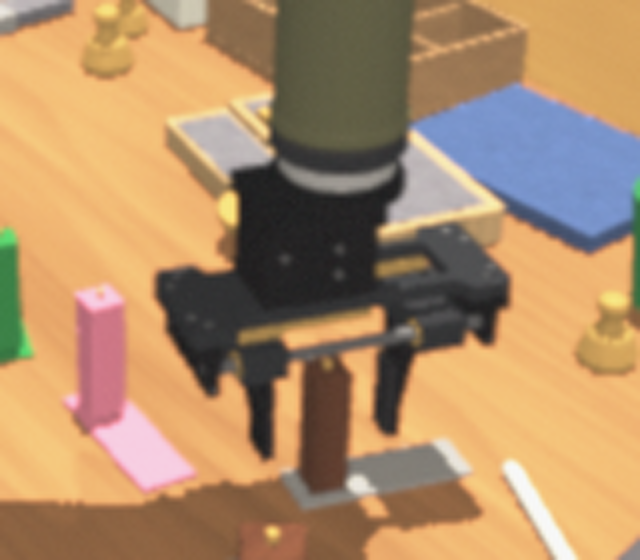

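The lifter stands on its blade with the fingers clear on both sides. I withdraw straight up, then check everything.

send_rows(
  steps=[
    [[0, 0, -0.02], [0, 0, 0], 0.07],
    [[0, 0, -0.05], [0, 0, 0], 0.07],
    [[0, 0, -0.09], [0, 0, 0], 0.07],
    [[0, 0, -0.13], [0, 0, 0], 0.07],
    [[0, 0, -0.16], [0, 0, 0], 0.07],
  ],
)

```text
time_s: 17.22
tool_pos: [0.4708, -0.3125, 0.1974]
tool_rot: [180.0, -0.2, -14.0]
force: [0.6, -0.3, 0.5]
grip_width: 0.0703
```

send_rows(
  steps=[
    [[0.005, -0.035, 0], [0, 0, 0], 0.07],
    [[0.01, -0.07, 0], [0, 0, 0], 0.07],
    [[0.01, -0.09, 0], [0, 0, 0], 0.07],
    [[0.01, -0.1, 0], [0, 0, 0], 0.07],
    [[0.01, -0.1, 0], [0, 0, 0], 0.07],
  ],
)

```text
time_s: 17.63
tool_pos: [0.5049, -0.2145, 0.1939]
tool_rot: [-179.9, 0.0, -13.7]
force: [-0.7, -0.7, 0.5]
grip_width: 0.0698
```

send_rows(
  steps=[
    [[0, 0, 0], [0, 0, 0], 0.07],
    [[0, 0, 0], [0, 0, 0], 0.07],
    [[0, 0, 0], [0, 0, 0], 0.07],
    [[0, 0, 0], [0, 0, 0], 0.07],
    [[0, 0, 0], [0, 0, 0], 0.07],
  ],
)

```text
time_s: 18.05
tool_pos: [0.5037, -0.2183, 0.194]
tool_rot: [180.0, 0.0, -14.0]
force: [-0.8, -0.1, -0.4]
grip_width: 0.0701
```

```bash
python3 - <<'E'
from meas import *
o=env.get_obs();print(o["tool_pos"],o["force"],o["joint_velocities"])
b=env.read_camera("side");cv2.imwrite("pics/u.png",b["pixels"][:,:,::-1])
c=env.read_camera("scene")
c1=cv2.resize(c["pixels"][225:305,225:305,::-1],(400,400),interpolation=cv2.INTER_CUBIC)
c2=cv2.resize(c["pixels"][190:310,335:455,::-1],(400,400),interpolation=cv2.INTER_CUBIC)
cv2.imwrite("pics/u_s.png",np.hstack([c1,c2]))
w=env.read_camera("wrist");cv2.imwrite("pics/u_w.png",w["pixels"][:,:,::-1])
m,out=brass(c,.036)
for x in out:print(x[0],x[1],x[2])
m,out=brass(c,.030)
for x in out:print("z30",x[0],x[2])
m,out=brass(b,.036)
for x in out:print("side",x[0],x[1],x[2])
E
```

```text
[ 0.5037 -0.2183  0.194 ] [-0.8024 -0.0832 -0.3552] [-0.3051  0.0197 -0.4021  0.0127 -0.0245 -0.0473  0.0219]
[64.6693 82.6907] 2499.5 ((-453.24224853515625, -369.338623046875), (473.7967529296875, 119.74193572998047), 89.4832763671875)
[170.4278  27.45  ] 1225.0 ((-456.7377014160156, 41.76676940917969), (124.61714172363281, 287.39404296875), 0.18137504160404205)
z30 [64.6693 82.6907] ((-461.2005310058594, -368.4637145996094), (476.4339294433594, 120.40847778320312), 89.4832763671875)
z30 [170.4278  27.45  ] ((-464.7153625488281, 44.93004608154297), (125.31076049804688, 288.99371337890625), 0.18136849999427795)
```

View pics/u.png

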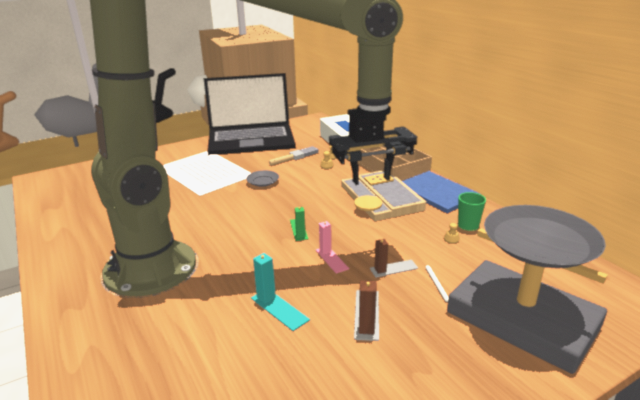

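View pics/u_s.png

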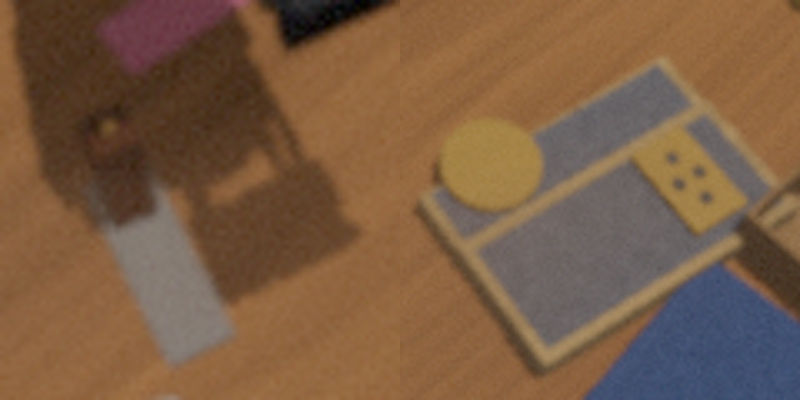

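```bash
python3 - <<'E'
from meas import *
c=env.read_camera("scene");a=np.array([.6867,.101]);n=np.array([.9869,-.1616])
Q=[onz(c,335+x/3.333,190+y/3.333,.036)[:2] for x,y in[(233,160),(280,122),(345,190),(297,235)]]
for i in range(4): print(Q[i],"board x",(Q[i]-a)@n,"side",np.linalg.norm(Q[i]-Q[i-1]))
print("disc",[onz(c,335+x/3.333,190+y/3.333,.03)[:2] for x,y in[(91,165)]])
print("disc before", onz(c,330+197/6,195+265/6,.03)[:2])
E
```

```text
[0.6895 0.0241] board x 0.015203432766747826 side 0.07573400249079175
[0.6913 0.0763] board x 0.008534645208138602 side 0.05222055966078429
[0.7638 0.068 ] board x 0.08140622813324996 side 0.07295030782770258
[0.7643 0.0124] board x 0.09093929288242912 side 0.055609861364749484
disc [array([ 0.6175, -0.0574])]
disc before [ 0.6177 -0.0557]
```

```bash
python3 -c "
from cell import env
print(env.sign_off())"
```

```text
the job is handed in; nothing more can be done
None
```

I took the small brown lifter by its grip and slid its blade about 23 mm under the tablet's overhang. I raised the tablet along an arc against the step and tipped it onto the high shelf. Then I stood the lifter back on its original spot, let go and withdrew. The job was handed in at about 18 s.

**Tablet:** in the last pictures it lies flat, with its four-dot underside up, about 9 to 91 mm beyond the step on the 110 mm shelf. Only the blade touched it.
**Disc:** measured within about 2 mm of where it was before, which is within the reading error.
**Lifter:** stands upright on its blade with the gripper clear. The wrist force I read never exceeded about 5 N.

**Checks that failed or disagreed:**
- The automatic brass mask did not find the tablet in the final scene or side views, so I read its corners by hand from the scene picture. That gave sides of 52 to 56 mm and 73 to 76 mm against the true 50 and 80 mm, which is pixel-level scatter.
- I did not measure the tablet's final height from two views; that it is flat rests on the pictures.

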